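# Pry open a run-on timer and roll its thumbwheel to 5

## Robot

A 7-joint arm with a two-finger parallel gripper is mounted at the origin on a cart in front of the work surface, level with it; the furniture and walls round the work are solid. World frame = base frame: x ahead of the robot, y to its left, z up, the work surface at z = 0. Lengths are in m, angles in rad, forces in N, time in s.
With the tool pointing down it reaches from about 0.425 to 0.925 m from the base axis. Payload 6.8 kg.
Tool frame: the origin (TCP) lies at the very end of the fingers, on their centre line; the grasp point (between the pads) lies 19 mm behind it; z points along the fingers, x is the direction in which the jaws open and shut, and the axes are right-handed (so a half turn about z gives the same grasp; the last joint's range is limited). The gripper opens to 85 mm and grips with 20 to 120 N. Pads are 22 mm wide; open, the fingers measure 114 mm over their backs; the gripper's body (76 mm by 85 mm) begins 54 mm behind the grasp point. The pads swing forward as they close: fully open they stand 13 mm farther back than shut.
Start: joints at [1.08, 0.477, 0.022, 1.555, -0.011, 1.109, -0.083], TCP at [0.252, -0.626, 0.231] pointing down, gripper open.
Joint ranges: [-2.96, 2.96], [-0.34, 2.1], [-1.41, 1.46], [0.24, 2.44], [-1.37, 4.51], [0.17, 1.92], [-2.96, 2.96]. Speed limits (rad/s): [2.39, 2.39, 3.14, 3.14, 3.14, 3.14, 3.14].

## Interface

Orientations are given as a unit quaternion [x, y, z, w].
In Python, from plant import arm gives the robot as it stands.
- The arm moves only by the tool apply_moves, never from a script. Its argument "steps" is a list of rows, each a list of 2 entries, a list of its own where there are three numbers: the shift along the tool's x, y, z in cm, then the turn about the tool's z in degrees. In form: [[[x, y, z], twist], ...]. A call has 1 to 8 rows; each row is the pose to reach, as a shift and turn from the pose commanded when the call began, along the tool's axes at that moment; what a row does not reach only later rows make up. A row lasts 1/12 s, in which the tool goes at most 41.7 mm and 7.16 degrees, less where a joint would pass 70% of its speed; a pose out of reach is approached as far as the arm can. A call with a gripper value outside its range is refused whole. "fingers" is the opening, from 0 (shut) to 1 (fully open), set as the call begins (left out, the last holds). The fingers move at their own pace and stop on an object; "force" is the grip in N (left out, the last holds). Time passes only in rows, so rows that repeat a pose let the fingers close. It gives the time, the measured TCP pose, the force and the opening at its end, in the units of the state.
- arm.get_state(): the state, without advancing time (a new reading comes with each control period).
- arm.grab_frame(name): name is "scene" or "top"; returns a dict with "frame" (384x512x3 uint8, red, green, blue), "mtx" (3x3 intrinsics, pixels), "dist" ([k1, k2, p1, p2, k3] as OpenCV has them; the pictures are not rectified), "R" (3x3) and "t" (3): a world point X has camera coordinates R X + t. Camera axes: x right, y down, z forward; pixel columns grow to the right and rows downward; lengths in m; the calibration is good to about 2 mm. A picture is of the moment at which its call begins. There is no depth.
- arm.job_done(): hands the job in, once; it reports no verdict.
The state is a dict: "t": time; "joint_pos": joint angles; "joint_velocities": joint speeds; "joint_efforts": joint torques, N m; "tcp_pos": TCP position; "ee_rot": TCP orientation; "force": force on the tool from outside, world axes, zero at the start; "moment": the same for the moment, N m; "grip_width": finger opening in m.
Only numpy, scipy, OpenCV 4.12 (cv2) and the standard library are available. Lean on these libraries where they do the work, as an engineer would, in place of code of your own. Each camera call takes 0.05 s, during which the arm holds its last target.

## Task

The dust collector's run-on timer has to be set to 5 minutes. With the flat-bladed pry tool in the notch at the cover's edge, lever the snap-fit cover loose; take the cover off and lay it flat on the table, outer face up, put the tool down on the table too, and roll the knurled thumbwheel until the 5 stands in the middle of its window. Do not shift or upset the other things lying about.

Things in the scene. Friction and masses are not known exactly. Their poses are not given: they have to be found in the camera images.
- timer: Run-on timer, fixed: grey plastic housing 128 x 100 mm on a plywood board 176 x 150 x 12 mm lying on the table. Origin: centre of the board's underside; x from the notched front (-x, roughly facing the robot) to the back. Housing: x -61 to 67, y -50 to 50, flat top at z 84 mm. The cover lies flush in that top (x -61 to 35, y -29 to 29), so fingers find no hold on it while it is shut.
- notch (a point): Mouth of the pry notch in the housing's front face: timer x -61, y 0, z 78 mm; timer's axes. A pocket 18 mm wide running 18 mm inwards (+x) to a stop wall; roof = underside of the cover's edge, z 81; floor z 74 at the mouth, rising in 4 mm to a level 77.6, whose brink 4 mm in is the fulcrum. Springing the edge takes about 4 to 6 N at the tip; the clips let go when it is 4 to 5 mm up.
- cover_edge (a point): Middle of the cover's notched front edge, half-way up its 3 mm plate; 82.5 mm above the timer's origin when shut. Once sprung, the cover stays cocked on its clips with this edge 9 to 10 mm higher, its sides proud of the flush 20 mm rims beside it. Two 4 mm tabs still tuck the back edge under a lip; they slip out as the front is lifted.
- cover_mid (a point): Centre of the dark grey snap-fit cover, half-way up: a shallow cap 96 x 58 x 10.5 mm, about 50 g, top plate with five small ribs, open underneath, 2.5 mm skirts along both sides from 25 mm behind the front edge to the back. x from the notched edge (48 mm away at -x) to the back, z out of the outer face. Flat on the table this point is 5 mm up.
- wheel_top (a point): Top of the thumbwheel's knurled rim, timer's axes: 4.5 mm below the housing's top, in the well under the cover (floor 6 mm lower; free over x -40 to 37, y -21 to 21 mm of the timer, this point at x 0, y 8; springy clips beyond). Black wheel, radius 32, rim 9 wide, axis along y. A shut fingertip pressed lightly on it and drawn along x rolls it, 20 mm a digit.
- wheel (a joint): Thumbwheel angle, rad: digit d is in the middle of the window at 0.628 d, so 5 is at 3.14; stops at 0 and 5.65 (0 to 9). Starts between 1.7 and 3.5 digits. Friction (about 1 N at the rim) holds it where it is left. Pushing the top of the rim to the timer's +x raises it. White digits on a drum, read upright from the notch side in a 15 x 14 mm window 14 mm to the -y side of the rim.
- tool_grip (a point): Grip point of the pry tool, a narrow stiff putty knife: wooden handle 22 mm wide, 28 high, from 53 mm behind this point to 27 in front, at mid-height; ferrule; flat steel blade 14 mm wide, 2 thick. x along the blade to its tip, z out of the flat side. Lies on the table, this point and the level blade 14 mm up; 55 to 90 g. It and the awl may have changed places.
- tool_tip (a point): End of the pry tool's blade at mid-thickness, 90 mm from the grip point along its x.
- cover: The cover itself, axes as its centre's; origin level with its lower edge, 61 mm behind the front edge. Shut, it is at x 0, y 0, z 73.5 mm of the timer.
- pry_tool: The pry tool itself; origin on its underside, 14 mm below the grip point.
- glue_bottle: Glue bottle standing upright, 55 mm across, 160 mm high; origin under its centre. Leave it alone.
- sanding_block: Cork sanding block 42 x 68 x 30 mm; origin under its centre. Leave it alone.
- tack_tin: Open blue tin of tacks, 55 mm across, 21 mm high; origin under its centre. Leave it alone.
- awl: Scratch awl, 166 mm long along its y (round 28 mm handle on the +y half, thin pointed shaft on the -y half); origin under its middle. Not the pry tool; leave it alone.
- tape_roll: Roll of tape lying flat, 98 mm across, 25 mm high; origin under its centre. Leave it alone.
- hammer: Tack hammer lying on its side, 239 mm along its y, head 100 mm wide at the -y end, 24 mm high; origin under its middle. Leave it alone.
- pencil: Yellow pencil lying flat, 136 mm along its y, 7 mm thick; origin under its middle. Leave it alone.
- cream_carton: Long cream carton, fixed, 400 x 94 x 55 mm, lying slantwise across the middle of the table from about (0.40, 0.06) to (0.80, -0.12) m, its far end propped on the slab, top up to 0.16 m high: an obstacle between the pry tool and the timer.

How it is judged:
By the outcome, as a careful person would: the job done as asked, in the order asked, and still so for the second after the job is handed in, with the robot touching nothing.
It also fails if it takes over 72 s, if anything falls off the work surface, if the arm or the gripper's body presses on something with over 40 N, if the wrist force passes 120 N, or if a joint passes its speed limit or range.

## Working session

There is one attempt and no reset: what is moved stays moved. The work goes in short steps, Python scripts to look and compute and a tool call to move; the robot and the scene stay as the last step left them, time stands still between calls to the robot, and variables do not carry over. Pictures are saved under pics/ and viewed, and the job is handed in when it is done.

Besides the shell and the picture viewer there is one more tool, called as name(argument=value, ...) on one line, values as JSON. apply_moves: Moves the arm, as the interface text tells. Its arguments: {"type":"object","properties":{"steps":{"type":"array","items":{"type":"array"}},"fingers":{"type":"number"},"force":{"type":"number"}},"required":["steps"]}

```bash
ls -la; mkdir -p pics; python3 - <<'E'
from plant import arm
import cv2,json
s=arm.get_state(); print(s)
for n in("scene","top"):
    f=arm.grab_frame(n); cv2.imwrite(f"pics/{n}0.png",cv2.resize(f["frame"][:,:,::-1],(800,600),interpolation=cv2.INTER_CUBIC))
    cv2.imwrite(f"pics/{n}0raw.png",f["frame"][:,:,::-1])
    json.dump({k:__import__('numpy').array(f[k]).tolist() for k in("mtx","dist","R","t")},open(n+".json","w"))
    print(n,f["mtx"],f["dist"],f["R"],f["t"])
E
```

```text
total 12
drwxr-xr-x  3 agent agent 4096 Dec  7 00:19 .
drwxr-xr-x 23 root  root  4096 Dec  7 00:19 ..
drwxr-xr-x  2 agent agent 4096 Dec  7 00:19 pics
{'t': 0.0, 'joint_pos': array([ 1.07987416,  0.47780464,  0.02232904,  1.55643516, -0.01150578,
        1.10929172, -0.08310327]), 'joint_velocities': array([ 1.40012018e-03,  2.09705185e-03, -7.35733603e-04, -6.21584825e-05,
        3.51402751e-04,  1.70966786e-04,  9.49071635e-04]), 'joint_efforts': array([-7.13139470e-04, -5.96448326e+01,  1.60770692e+00, -2.81199718e+01,
        1.24880439e-02,  9.28998808e-03, -4.88301964e-06]), 'tcp_pos': array([ 0.25191667, -0.62560156,  0.23032933]), 'ee_rot': array([ 8.28722600e-01, -5.59658854e-01, -7.83459126e-04, -4.53940761e-04]), 'force': array([-0.66076679,  0.17700677,  0.24031882]), 'moment': array([ 0.00117619, -0.01727704, -0.04548683]), 'grip_width': 0.08535724333577605}
scene [[397.60872254   0.         253.33133249]
 [  0.         397.60872254 193.80384041]
 [  0.           0.           1.        ]] [0.02986179 0.         0.         0.         0.        ] [[-0.74319458 -0.66890947 -0.01489716]
 [-0.31166011  0.36580182 -0.87695896]
 [ 0.59205556 -0.6471083  -0.48033433]] [0.32328106 0.26073255 1.05056521]
top [[417.92605948   0.         252.35264408]
 [  0.         417.92605948 192.77266094]
 [  0.           0.           1.        ]] [-0.00755523  0.          0.          0.          0.        ] [[-0.08618468 -0.99627483 -0.00294499]
 [-0.97523646  0.0849683  -0.20419164]
 [ 0.20368122 -0.01472613 -0.9789265 ]] [-0.05543603  0.50657487  1.21087891]
```

View pics/scene0.png

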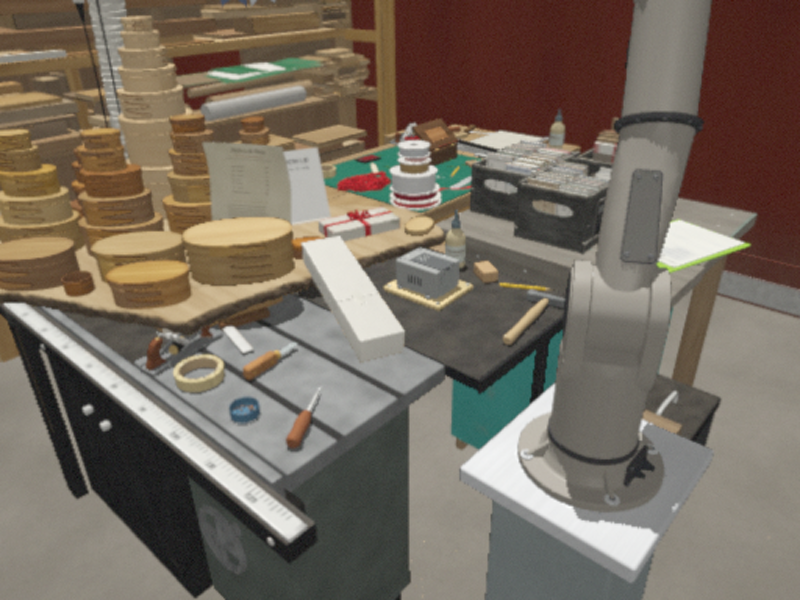

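View pics/top0.png

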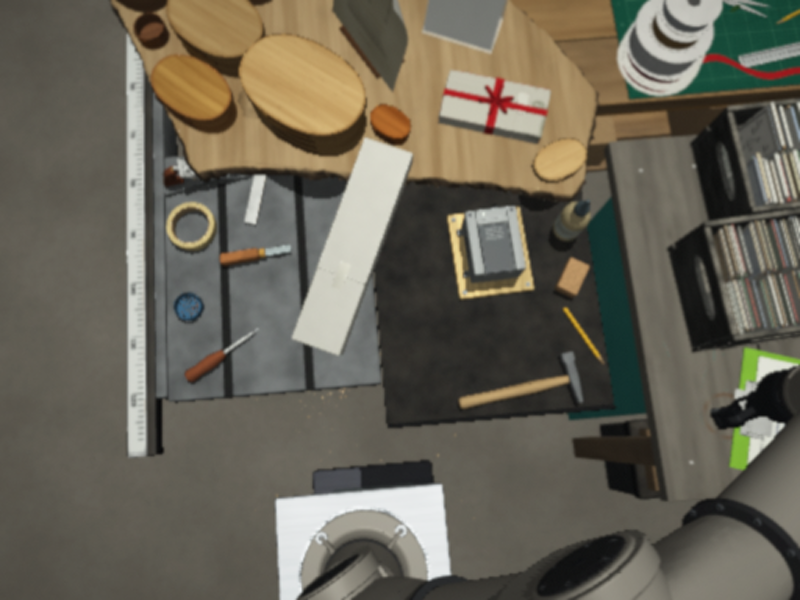

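```bash
cat > h.py <<'E'
import numpy as np,cv2,json
from scipy.spatial.transform import Rotation as Ro
C={}
for n in("scene","top"):
    d=json.load(open(f"{n}.json")); C[n]={k:np.array(v) for k,v in d.items()}
def proj(n,X):
    c=C[n]; X=np.atleast_2d(np.array(X,float)); 
    return cv2.projectPoints(X,cv2.Rodrigues(c["R"])[0],c["t"],c["mtx"],c["dist"])[0][:,0]
def unproj(n,p,z):
    c=C[n]; u=cv2.undistortPoints(np.array(p,float).reshape(-1,1,2),c["mtx"],c["dist"])[:,0]
    d=np.c_[u,np.ones(len(u))]@c["R"]; o=-c["R"].T@c["t"]
    s=(np.array(z)-o[2])/d[:,2]; return o+d*s[:,None]
def crop(n,img,x0,y0,w,h,k,out,draw=()):
    g=cv2.resize(img[y0:y0+h,x0:x0+w],None,fx=k,fy=k,interpolation=cv2.INTER_CUBIC)
    for pts,col,cl in draw:
        q=((proj(n,pts)-[x0,y0]+.5)*k-.5)
        cv2.polylines(g,[np.round(q*8).astype(int).reshape(-1,1,2)],cl,col,1,cv2.LINE_AA,3)
    cv2.imwrite(out,g)
E
python3 - <<'E'
from h import *
t=cv2.imread("pics/top0raw.png"); s=cv2.imread("pics/scene0raw.png")
crop("top",t,275,120,80,80,7,"pics/t_timer.png")
crop("top",t,95,105,110,150,4,"pics/t_tools.png")
crop("scene",s,240,145,70,55,9,"pics/s_timer.png")
crop("scene",s,90,195,130,100,6,"pics/s_tools.png")
E
```

```text
(no output)
```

View pics/t_timer.png

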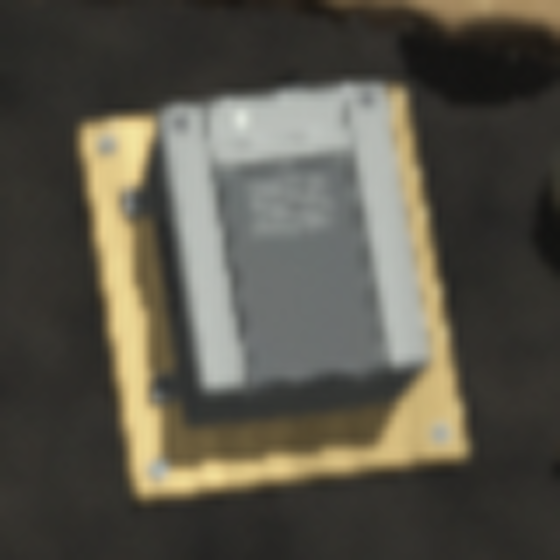

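View pics/t_tools.png

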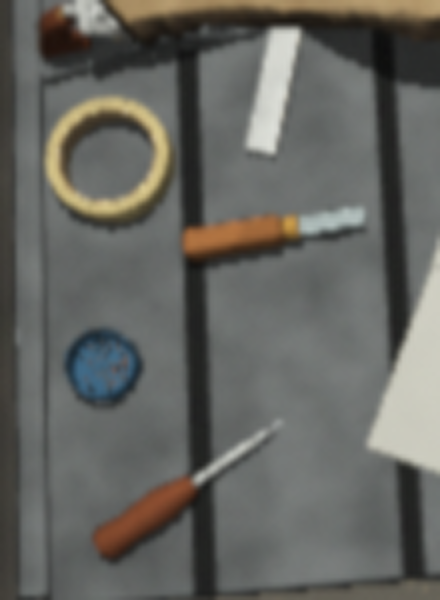

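View pics/s_timer.png

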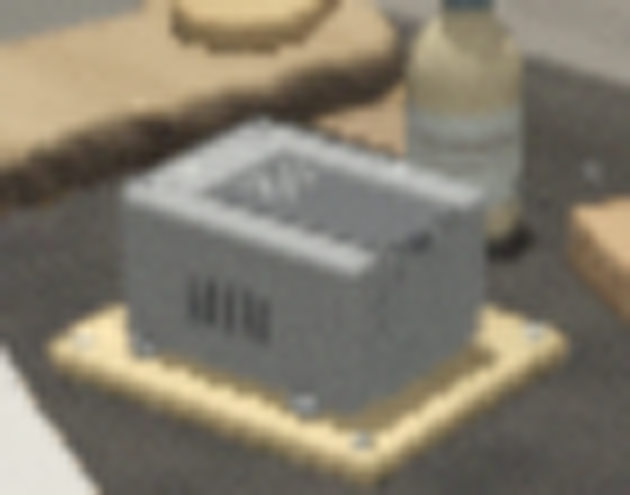

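View pics/s_tools.png

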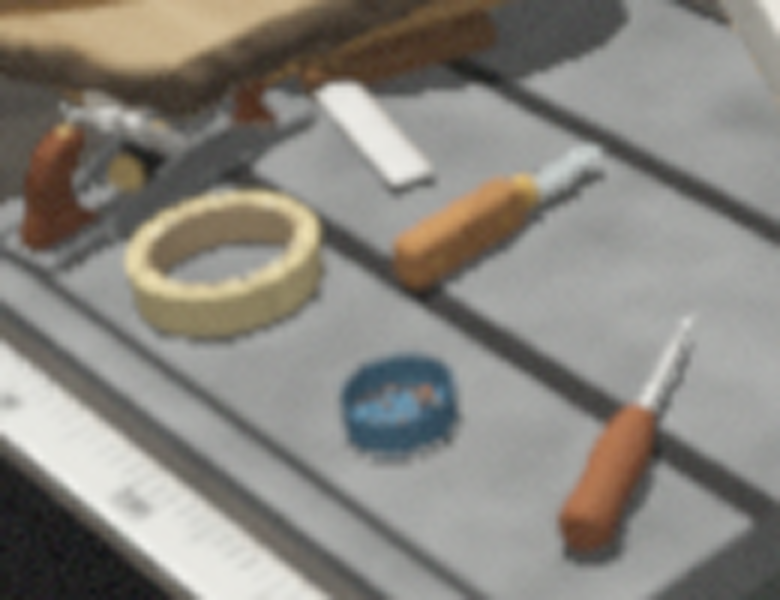

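```bash
cat > fit.py <<'E'
from h import *
from scipy.optimize import least_squares
def cp(p,k,x0,y0): return (np.array(p,float)+.5)/k-.5+[x0,y0]
obsT=[([67,50,84],(163,107)),([67,-50,84],(404,87)),([-61,50,84],(204,391)),([-61,-50,84],(429,360)),
 ([88,75,12],(80,124)),([-88,75,12],(138,494)),([-88,-75,12],(470,455)),([-61,29,84],(245,386)),([-61,-29,84],(389,366)),([35,29,84],(218,166)),([35,-29,84],(352,150))]
obsS=[([67,50,84],(123,197)),([67,-50,84],(263,121)),([-61,50,84],(361,272)),([-61,-50,84],(488,195)),
 ([88,75,12],(50,350)),([-88,75,12],(365,470)),([-88,-75,12],(570,342)),([-61,0,78],(418,242))]
def w(p,P): 
    c,s=np.cos(p[2]),np.sin(p[2]); P=np.array(P)/1000
    return np.c_[P[:,0]*c-P[:,1]*s+p[0],P[:,0]*s+P[:,1]*c+p[1],P[:,2]+(p[3] if len(p)>3 else 0)]
def res(p,which="both"):
    r=[]
    if which!="S": r.append(proj("top",w(p,[o[0] for o in obsT]))-np.array([cp(o[1],7,275,120) for o in obsT]))
    if which!="T": r.append(proj("scene",w(p,[o[0] for o in obsS]))-np.array([cp(o[1],9,240,145) for o in obsS]))
    return np.vstack(r).ravel()
if __name__=="__main__":
    for wh in("T","S","both"):
        f=least_squares(res,[.65,-.2,0],args=(wh,),loss="soft_l1"); print(wh,f.x.round(4))
    print(res(f.x).reshape(-1,2).round(1).tolist())
    f=least_squares(res,[.65,-.2,0,0],loss="soft_l1"); print(f.x.round(4))
    # pry tool
    T=[(183,240),(365,213)]
    for z in(0.014,): print(unproj("top",[cp(p,4,95,105) for p in [(185,242),(285,227),(365,216)]],[z]*3).round(4))
    print(unproj("scene",[cp(p,6,90,195) for p in [(400,262),(523,190),(600,155)]],[.014]*3).round(4))
    print(Ro.from_quat([8.28722600e-01, -5.59658854e-01, -7.83459126e-04, -4.53940761e-04]).as_matrix().round(3))
E
python3 fit.py
```

```text
T [ 0.5956 -0.3026  0.0308]
S [ 0.5932 -0.2991  0.0321]
both [ 0.5954 -0.3022  0.031 ]
[[-0.5, -0.2], [-2.3, -1.0], [-0.3, -0.1], [0.8, 0.5], [0.5, -0.3], [-0.3, 0.1], [-0.3, 0.1], [0.8, -0.2], [-0.4, 0.4], [0.1, 0.6], [-0.1, 0.7], [-0.3, -0.7], [-0.1, -0.3], [-0.7, -0.2], [0.6, -0.4], [0.0, -0.7], [0.3, -0.7], [-0.0, -0.7], [0.8, 0.1]]
[ 0.5962 -0.303   0.0312 -0.0025]
[[0.6275 0.244  0.014 ]
 [0.6329 0.1646 0.014 ]
 [0.6364 0.1009 0.014 ]]
[[0.6301 0.242  0.014 ]
 [0.6356 0.1562 0.014 ]
 [0.631  0.1051 0.014 ]]
[[ 0.374 -0.928 -0.001]
 [-0.928 -0.374  0.002]
 [-0.002  0.    -1.   ]]
```

```bash
cat > ov.py <<'E'
from fit import *
def timer(p):
    L=[]
    for a in [[(67,50,84),(67,-50,84),(-61,-50,84),(-61,50,84)],[(88,75,12),(88,-75,12),(-88,-75,12),(-88,75,12)],[(35,29,84),(35,-29,84),(-61,-29,84),(-61,29,84)],[(-61,9,81),(-61,-9,81),(-61,-9,74),(-61,9,74)]]:
        L.append((w(p,a),(0,0,255),True))
    return L
def tool(p,z=0.):
    p=[p[0],p[1],p[2],z]
    L=[]
    for a in [[(-53,11,28),(27,11,28),(27,-11,28),(-53,-11,28)],[(-53,11,0),(27,11,0),(27,-11,0),(-53,-11,0)],[(40,7,15),(90,7,15),(90,-7,15),(40,-7,15)]]:
        L.append((w(p,a),(0,255,0),True))
    return L
if __name__=="__main__":
    t=cv2.imread("pics/top0raw.png"); s=cv2.imread("pics/scene0raw.png")
    p=[.5954,-.3022,.031]; q=[.6308,.191,-1.51]
    crop("top",t,275,120,80,80,7,"pics/o1.png",timer(p))
    crop("scene",s,240,145,70,55,9,"pics/o2.png",timer(p))
    crop("top",t,135,140,60,40,9,"pics/o3.png",tool(q))
    crop("scene",s,145,210,60,45,9,"pics/o4.png",tool(q))
    a=[cv2.imread(f"pics/o{i}.png") for i in(1,2,3,4)]
    a=[cv2.copyMakeBorder(x,0,560-x.shape[0],0,640-x.shape[1],cv2.BORDER_CONSTANT) for x in a]
    cv2.imwrite("pics/o.png",cv2.resize(np.vstack([np.hstack(a[:2]),np.hstack(a[2:])]),(686*1,600)))
E
python3 ov.py
```

```text
(no output)
```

View pics/o1.png

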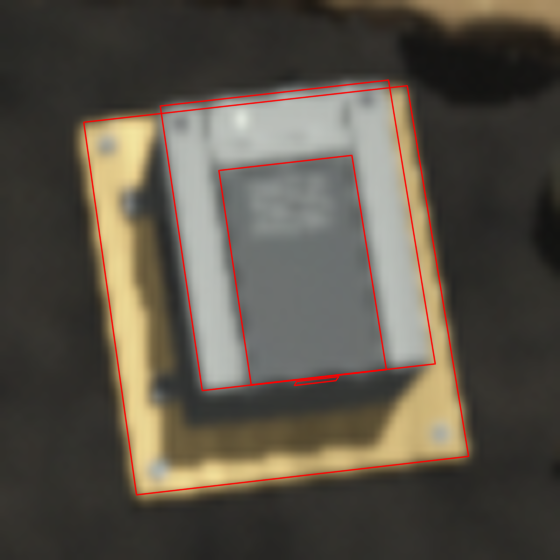

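View pics/o2.png

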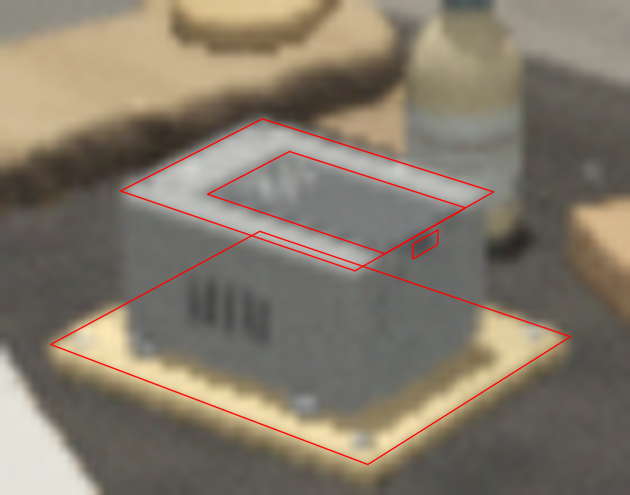

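View pics/o3.png

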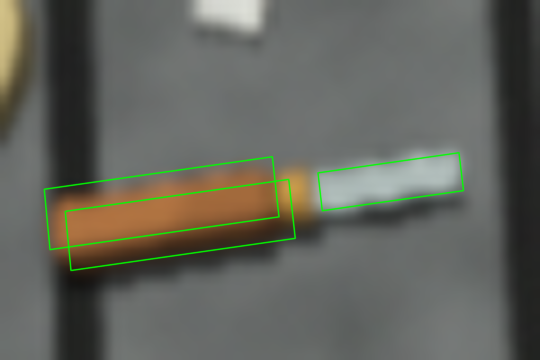

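View pics/o4.png

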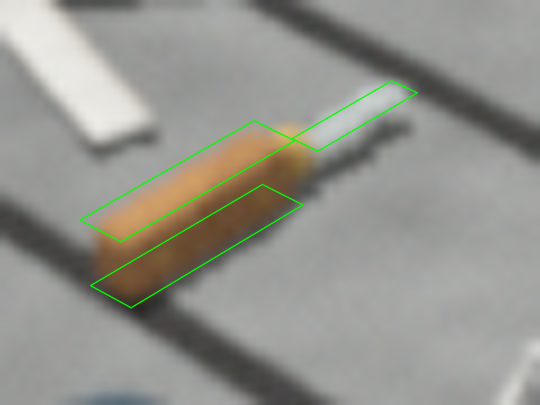

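```bash
python3 - <<'E'
from h import *
names=dict(carton_low_right=(340,353),carton_top_right=(411,155),blackNW=(378,185),blackSW=(388,424),blackSE=(612,408),boardFL=(462,298),boardFR=(534,292),hamHandleEnd=(460,403),hamheadtop=(567,352),pencilB=(602,360),pencilT=(565,308),block=(560,290),bott=(560,240))
for k,v in names.items():
    z=0.06 if k=="carton_low_right" else 0.0
    print(k,unproj("top",[np.array(v)*.64],[z])[0].round(3))
E
```

```text
carton_low_right [0.407 0.012 0.06 ]
carton_top_right [ 0.822 -0.162  0.   ]
blackNW [ 0.761 -0.087  0.   ]
blackSW [ 0.269 -0.067  0.   ]
blackSE [ 0.262 -0.504  0.   ]
boardFL [ 0.505 -0.236  0.   ]
boardFR [ 0.505 -0.383  0.   ]
hamHandleEnd [ 0.297 -0.21   0.   ]
hamheadtop [ 0.378 -0.432  0.   ]
pencilB [ 0.357 -0.499  0.   ]
pencilT [ 0.467 -0.441  0.   ]
block [ 0.505 -0.436  0.   ]
bott [ 0.609 -0.45   0.   ]
```

```bash
cat > go.py <<'E'
import sys
from h import *
from plant import arm
# usage: go.py x y z yawdeg(jaw axis)
s=arm.get_state(); R=Ro.from_quat(s["ee_rot"]).as_matrix(); p=s["tcp_pos"]
yaw=np.degrees(np.arctan2(R[1,0],R[0,0]))
print("t",round(s["t"],2),"tcp",p.round(4),"yaw",yaw.round(2),"F",s["force"].round(2),"w",round(s["grip_width"],4),"j7",s["joint_pos"][6].round(2),"tilt",np.degrees(np.arccos(-R[2,2])).round(2))
for i in range(1,len(sys.argv)-3,4):
    a=[float(v) for v in sys.argv[i:i+4]]
    d=R.T@(np.array(a[:3])-p)*100
    print("shift cm",d.round(2).tolist(),"twist",round(-(a[3]-yaw),2))
E
python3 go.py .631 .191 .20 3.5
```

```text
t 0.1 tcp [ 0.2519 -0.6256  0.2304] yaw -68.07 F [-1.48 -0.35 -0.18] w 0.0855 j7 -0.08 tilt 0.1
shift cm [-61.59, -65.67, 3.14] twist -71.57
```

apply_moves(steps=[[[-61.6, -65.7, 0], -71.6], [[-61.6, -65.7, 0], -71.6], [[-61.6, -65.7, 0], -71.6], [[-61.6, -65.7, 0], -71.6], [[-61.6, -65.7, 0], -71.6], [[-61.6, -65.7, 0], -71.6], [[-61.6, -65.7, 0], -71.6], [[-61.6, -65.7, 0], -71.6]], fingers=0.6)

```text
t: 0.77
tcp_pos: [0.3927, -0.3218, 0.2311]
ee_rot: [0.996, -0.091, -0.0, 0.0]
force: [1.3, -0.2, 0.5]
grip_width: 0.0509
```

```bash
python3 go.py .631 .191 .23 3.5 .631 .191 .20 3.5
```

```text
t 0.77 tcp [ 0.3927 -0.3218  0.2311] yaw -10.43 F [ 1.27 -0.17  0.49] w 0.0509 j7 0.3 tilt 0.02
shift cm [14.15, -54.75, 0.1] twist -13.93
shift cm [14.15, -54.75, 3.1] twist -13.93
```

apply_moves(steps=[[[14.1, -54.7, 0], -13.9], [[14.1, -54.7, 0], -13.9], [[14.1, -54.7, 0], -13.9], [[14.1, -54.7, 0], -13.9], [[14.1, -54.7, 0], -13.9], [[14.1, -54.7, 0], -13.9], [[14.1, -54.7, 0], -13.9], [[14.1, -54.7, 0], -13.9]])

```text
t: 1.43
tcp_pos: [0.5348, -0.0206, 0.2312]
ee_rot: [1.0, 0.027, -0.0, 0.0]
force: [-0.1, -1.8, 0.1]
grip_width: 0.0514
```

```bash
python3 go.py .631 .191 .15 3.5
```

```text
t 1.43 tcp [ 0.5348 -0.0206  0.2312] yaw 3.11 F [-0.12 -1.83  0.06] w 0.0514 j7 -0.18 tilt 0.02
shift cm [10.75, -20.61, 8.11] twist -0.39
```

apply_moves(steps=[[[10.7, -20.6, 0], -0.4], [[10.7, -20.6, 0], -0.4], [[10.7, -20.6, 0], -0.4], [[10.7, -20.6, 0], -0.4], [[10.7, -20.6, 0], -0.4], [[10.7, -20.6, 0], -0.4], [[10.7, -20.6, 8], -0.4], [[10.7, -20.6, 10], -0.4]])

```text
t: 2.1
tcp_pos: [0.632, 0.1931, 0.1491]
ee_rot: [0.999, 0.032, 0.003, -0.002]
force: [0.3, -1.0, -1.4]
grip_width: 0.0514
```

```bash
python3 - <<'E'
from ov import *
from plant import arm
f={n:arm.grab_frame(n)["frame"][:,:,::-1].copy() for n in("top","scene")}
for n in f: cv2.imwrite(f"pics/{n}1.png",f[n])
q=[.6308,.191,-1.51]
crop("top",f["top"],125,120,90,80,7,"pics/p1.png",tool(q))
crop("scene",f["scene"],130,170,90,80,7,"pics/p2.png",tool(q))
E
python3 go.py .631 .191 .015 3.5 .631 .191 .003 3.5
```

```text
t 2.2 tcp [0.6255 0.1871 0.1406] yaw 3.58 F [-0.9  -0.34 -0.33] w 0.0511 j7 -0.59 tilt 0.78
shift cm [0.74, -0.4, 12.55] twist 0.08
shift cm [0.75, -0.41, 13.75] twist 0.08
```

View pics/p1.png

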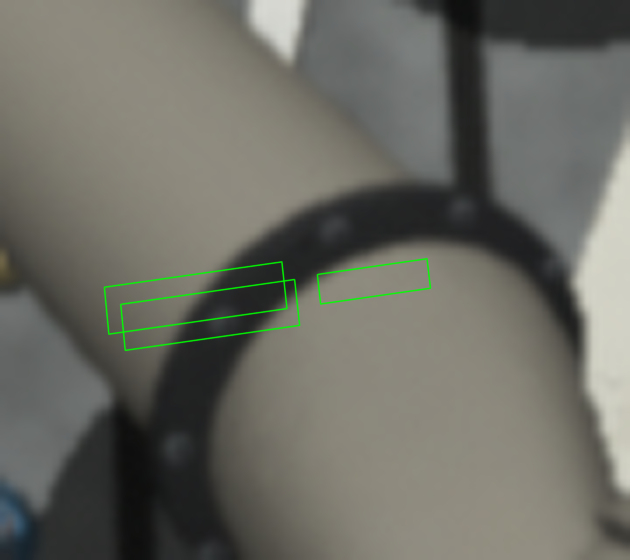

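View pics/p2.png

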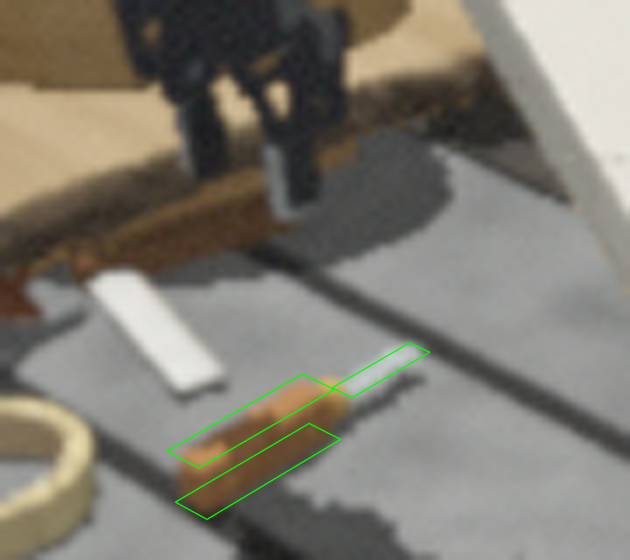

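apply_moves(steps=[[[0.3, 0, 4], 0], [[0.3, 0, 8], 0], [[0.3, 0, 8], 0], [[0.3, 0, 8], 0], [[0.3, 0, 8], 0]])

```text
t: 2.62
tcp_pos: [0.6348, 0.19, 0.0711]
ee_rot: [1.0, 0.031, 0.001, -0.001]
force: [0.1, -0.2, 1.2]
grip_width: 0.0513
```

```bash
python3 go.py .631 .191 .015 3.5 .631 .191 .003 3.5
```

```text
t 2.62 tcp [0.6348 0.19   0.0711] yaw 3.5 F [ 0.07 -0.2   1.2 ] w 0.0513 j7 -0.63 tilt 0.18
shift cm [-0.39, -0.12, 5.61] twist -0.0
shift cm [-0.39, -0.12, 6.81] twist -0.0
```

apply_moves(steps=[[[-0.3, -0.1, 3], 0], [[-0.3, -0.1, 5.5], 0], [[-0.3, -0.1, 6.4], 0], [[-0.3, -0.1, 6.8], 0], [[-0.3, -0.1, 6.8], 0], [[-0.3, -0.1, 6.8], 0]])

```text
t: 3.12
tcp_pos: [0.6317, 0.1908, 0.0022]
ee_rot: [1.0, 0.031, 0.001, -0.0]
force: [-0.2, -0.4, 0.1]
grip_width: 0.0512
```

```bash
python3 - <<'E'
from ov import *
from plant import arm
f=arm.grab_frame("scene")["frame"][:,:,::-1].copy()
crop("scene",f,130,170,90,80,7,"pics/p3.png")
print(arm.get_state()["tcp_pos"],arm.get_state()["force"])
E
```

```text
[0.63167931 0.19084021 0.0022044 ] [-1.09204614  0.2191862  -0.04106201]
```

View pics/p3.png

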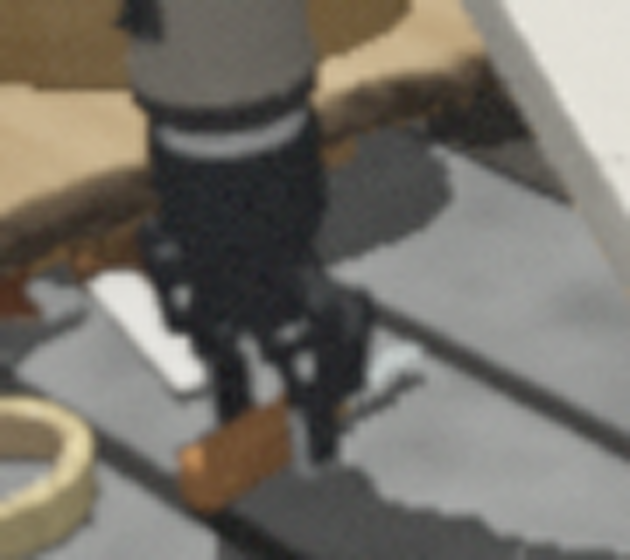

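apply_moves(steps=[[[0, 0, 0], 0], [[0, 0, 0], 0], [[0, 0, 0], 0], [[0, 0, 0], 0], [[0, 0, 0], 0], [[0, 0, 0], 0]], fingers=0, force=60)

```text
t: 3.67
tcp_pos: [0.631, 0.1906, 0.0012]
ee_rot: [1.0, 0.031, 0.001, -0.0]
force: [0.1, -0.6, 7.5]
grip_width: 0.021
```

apply_moves(steps=[[[0, 0, -2], 0], [[0, 0, -5], 0], [[0, 0, -9], 0], [[0, 0, -13], 0], [[0, 0, -17], 0], [[0, 0, -21], 0], [[0, 0, -21], 0], [[0, 0, -21], 0]])

```text
t: 4.33
tcp_pos: [0.6316, 0.191, 0.2132]
ee_rot: [1.0, 0.031, 0.003, -0.001]
force: [-0.5, 0.4, -1.6]
grip_width: 0.021
```

```bash
python3 - <<'E'
from ov import *
from plant import arm
f=arm.grab_frame("scene")["frame"][:,:,::-1].copy()
crop("scene",f,110,100,120,110,5,"pics/p4.png")
E
python3 go.py .42 -.308 .22 91.8
```

```text
t 4.38 tcp [0.6303 0.1902 0.2106] yaw 3.52 F [-0.47 -0.1  -1.87] w 0.0211 j7 -0.56 tilt 0.08
shift cm [-24.04, 48.43, -0.97] twist -88.28
```

View pics/p4.png

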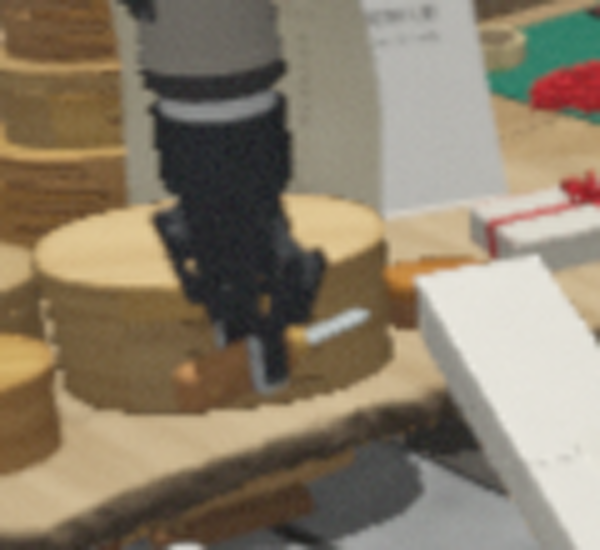

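apply_moves(steps=[[[-24, 48.4, -1], -88.3], [[-24, 48.4, -1], -88.3], [[-24, 48.4, -1], -88.3], [[-24, 48.4, -1], -88.3], [[-24, 48.4, -1], -88.3], [[-24, 48.4, -1], -88.3], [[-24, 48.4, -1], -88.3], [[-24, 48.4, -1], -88.3]])

```text
t: 5.05
tcp_pos: [0.5039, -0.1063, 0.214]
ee_rot: [0.871, 0.491, -0.001, -0.001]
force: [0.6, -0.7, -0.4]
grip_width: 0.0212
```

```bash
python3 go.py .42 -.308 .22 91.8
```

```text
t 5.05 tcp [ 0.5039 -0.1063  0.214 ] yaw 58.77 F [ 0.59 -0.69 -0.43] w 0.0212 j7 0.88 tilt 0.21
shift cm [-21.6, 3.28, -0.59] twist -33.03
```

apply_moves(steps=[[[-21.6, 3.3, 0], -33], [[-21.6, 3.3, 0], -33], [[-21.6, 3.3, 0], -33], [[-21.6, 3.3, 0], -33], [[-21.6, 3.3, 0], -33], [[-21.6, 3.3, 0], -33], [[-21.6, 3.3, 3], -33], [[-21.6, 3.3, 7], -33]])

```text
t: 5.72
tcp_pos: [0.4211, -0.3095, 0.1459]
ee_rot: [0.7, 0.714, 0.0, 0.002]
force: [0.6, -0.4, -1.9]
grip_width: 0.0209
```

```bash
python3 go.py .42 -.308 .068 91.8
```

```text
t 5.72 tcp [ 0.4211 -0.3095  0.1459] yaw 91.11 F [ 0.6  -0.44 -1.92] w 0.0209 j7 1.78 tilt 0.21
shift cm [0.17, -0.13, 7.78] twist -0.69
```

apply_moves(steps=[[[0.1, 0.2, 4], -0.3], [[0.1, 0.3, 7.8], -0.3], [[0.1, 0.3, 7.8], -0.3], [[0.1, 0.3, 7.8], -0.3], [[0.1, 0.3, 7.8], -0.3], [[0.1, 0.3, 7.8], -0.3]])

```text
t: 6.22
tcp_pos: [0.426, -0.3054, 0.07]
ee_rot: [0.696, 0.718, 0.0, 0.002]
force: [0.1, -0.3, -0.1]
grip_width: 0.0211
```

```bash
python3 go.py .42 -.308 .067 91.8;  python3 - <<'E'
from ov import *
from plant import arm
s=arm.get_state(); p=s["tcp_pos"]; R=Ro.from_quat(s["ee_rot"]).as_matrix()
f={n:arm.grab_frame(n)["frame"][:,:,::-1].copy() for n in("top","scene")}
for n in f: cv2.imwrite(f"pics/{n}2raw.png",f[n])
yaw=np.arctan2(R[1,0],R[0,0])-np.pi/2-0.002
T=tool([p[0],p[1],yaw],p[2]-.0015)
P=timer([.5954,-.3022,.031])
crop("top",f["top"],275,125,75,95,6,"pics/q1.png",T+P)
crop("scene",f["scene"],240,140,95,75,8,"pics/q2.png",T+P)
crop("top",f["top"],275,125,75,95,6,"pics/q1n.png")
crop("scene",f["scene"],240,140,95,75,8,"pics/q2n.png")
E
```

```text
t 6.22 tcp [ 0.426  -0.3054  0.07  ] yaw 91.77 F [ 0.1  -0.34 -0.09] w 0.0211 j7 1.68 tilt 0.19
shift cm [-0.24, -0.6, 0.3] twist -0.03
```

View pics/q1.png

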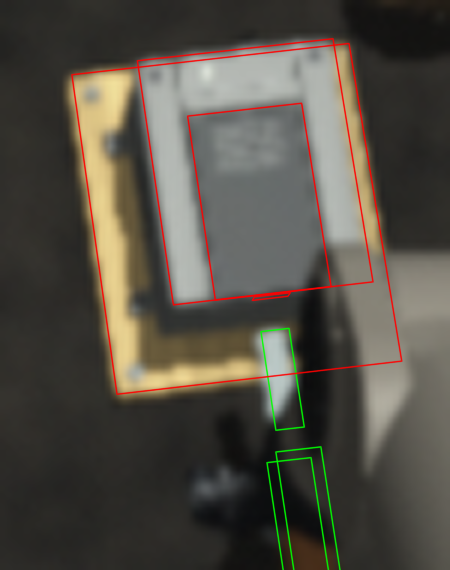

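View pics/q2.png

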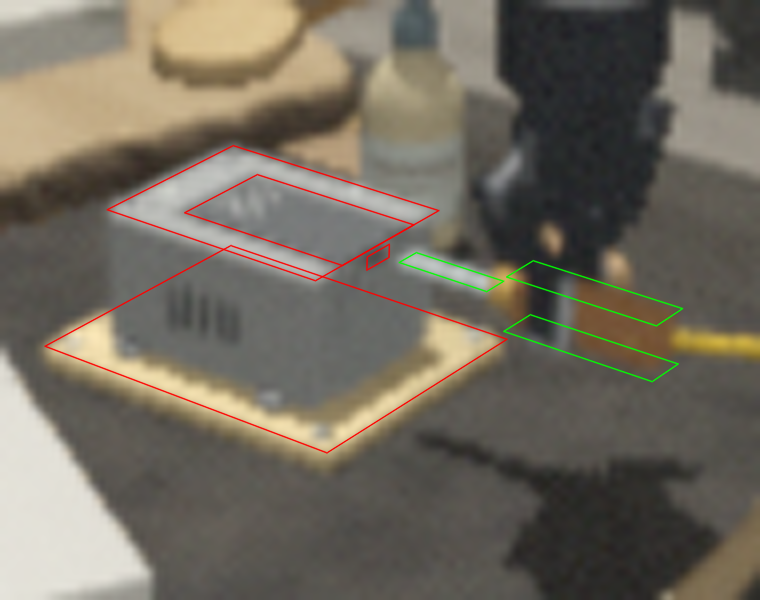

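View pics/q1n.png

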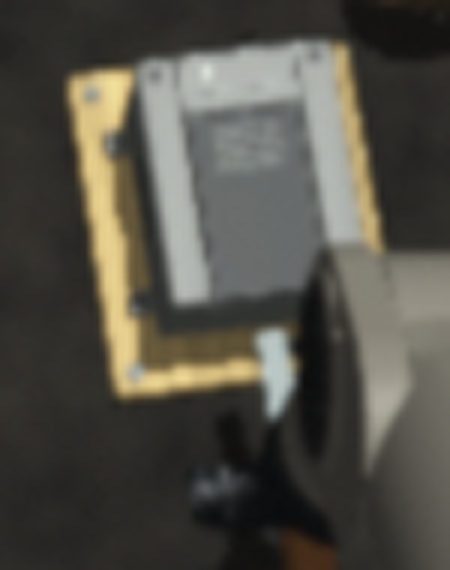

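View pics/q2n.png

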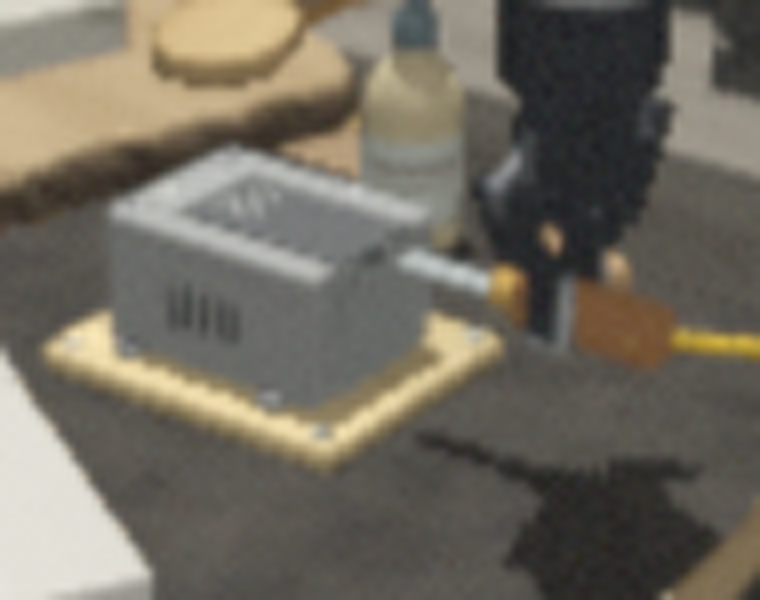

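apply_moves(steps=[[[0, 0, 0], 0], [[0, 0, 0], 0], [[0, 0, 0], 0], [[0, 0, 0], 0]])

```text
t: 6.65
tcp_pos: [0.4246, -0.305, 0.0683]
ee_rot: [0.696, 0.718, -0.0, 0.0]
force: [0.1, 0.3, -0.9]
grip_width: 0.0212
```

```bash
cat > look.py <<'E'
from ov import *
from plant import arm
import sys
acc={}
for n in("top","scene"):
    acc[n]=np.mean([arm.grab_frame(n)["frame"][:,:,::-1].astype(float) for _ in range(3)],0).astype(np.uint8)
    cv2.imwrite(f"pics/{n}_{sys.argv[1]}raw.png",acc[n])
s=arm.get_state(); p=s["tcp_pos"]; R=Ro.from_quat(s["ee_rot"]).as_matrix()
print(p,s["t"],np.degrees(np.arctan2(R[1,0],R[0,0])),s["force"])
E
python3 look.py a; python3 - <<'E'
from h import *
t=cv2.imread("pics/top_araw.png"); s=cv2.imread("pics/scene_araw.png")
crop("top",t,298,150,44,50,12,"pics/r1.png")
crop("scene",s,275,160,50,30,14,"pics/r2.png")
E
```

```text
[ 0.42453313 -0.30472184  0.06785069] 6.95 91.76506157110755 [ 0.62550501 -0.12803206 -1.71029605]
```

View pics/r1.png

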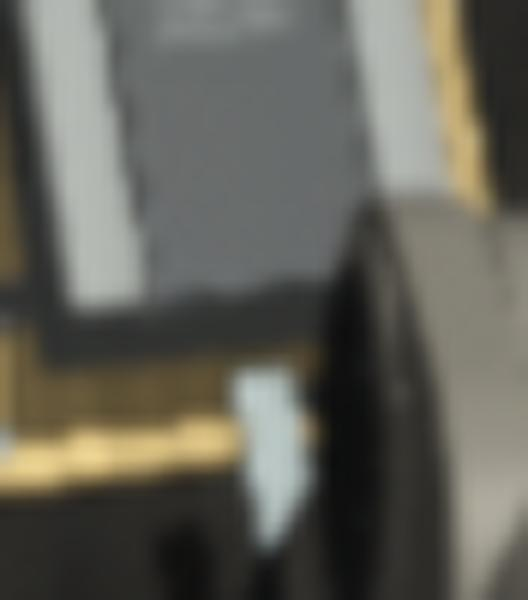

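View pics/r2.png

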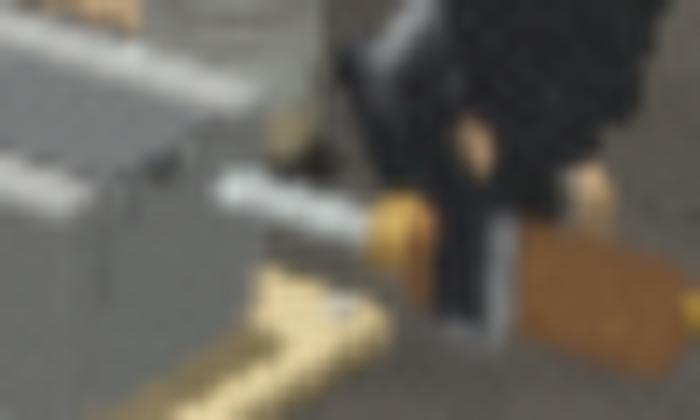

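```bash
python3 - <<'E'
from h import *
t=cv2.imread("pics/top_araw.png").astype(float)
t0=cv2.imread("pics/top0raw.png").astype(float)
def edges(im,row,c0,c1,z,ch=0):
    pr=im[row,c0:c1].mean(1) if ch is None else im[row,c0:c1,ch]
    g=np.diff(pr); out=[]
    for i in np.argsort(-abs(g))[:4]:
        if 0<i<len(g)-1:
            a,b,c=abs(g[i-1:i+2]); d=.5*(a-c)/(a-2*b+c) if (a-2*b+c) else 0
            if b>=a and b>=c: out.append((c0+i+.5+d,g[i]))
    return sorted(out)
print("blade")
for r in range(181,188):
    e=edges(t,r,312,328,.079); print(r,[(round(x,2),round(g)) for x,g in e], [unproj("top",[[x,r]],[.079])[0][:2].round(4).tolist() for x,g in e])
print("rims (t0)")
for r in range(148,172,3):
    e=edges(t0,r,297,340,.084,None); print(r,[(round(x,2),round(g)) for x,g in e],[unproj("top",[[x,r]],[.084])[0][:2].round(4).tolist() for x,g in e])
E
```

```text
blade
181 [(np.float64(317.15), 52), (np.float64(321.94), -48)] [[0.5132, -0.2937], [0.512, -0.3079]]
182 [(np.float64(317.08), 63), (np.float64(322.06), -58)] [[0.5102, -0.2931], [0.5089, -0.3078]]
183 [(np.float64(317.1), 63), (np.float64(322.36), -65)] [[0.5072, -0.2928], [0.5058, -0.3084]]
184 [(np.float64(317.35), 56), (np.float64(322.74), -70)] [[0.5041, -0.2932], [0.5027, -0.3091]]
185 [(np.float64(317.82), 38), (np.float64(322.92), -65)] [[0.5009, -0.2942], [0.4996, -0.3093]]
186 [(np.float64(318.35), 42), (np.float64(323.03), -63)] [[0.4978, -0.2954], [0.4966, -0.3092]]
187 [(np.float64(318.38), 51), (np.float64(323.03), -64)] [[0.4947, -0.2951], [0.4935, -0.3089]]
rims (t0)
148 [(np.float64(299.24), 56), (np.float64(305.33), -52), (np.float64(335.05), -48)] [[0.6182, -0.2511], [0.6166, -0.2694], [0.6089, -0.3585]]
151 [(np.float64(299.54), 57), (np.float64(326.75), 43), (np.float64(335.68), -67)] [[0.6088, -0.251], [0.6017, -0.3325], [0.5993, -0.3592]]
154 [(np.float64(300.14), 57), (np.float64(306.35), -53), (np.float64(335.99), -47)] [[0.5993, -0.2517], [0.5977, -0.2703], [0.5899, -0.3589]]
157 [(np.float64(300.47), 57), (np.float64(306.45), -49), (np.float64(327.78), 42), (np.float64(336.64), -65)] [[0.5899, -0.2517], [0.5883, -0.2695], [0.5828, -0.3332], [0.5805, -0.3597]]
160 [(np.float64(301.06), 55), (np.float64(307.35), -53), (np.float64(337.45), -60)] [[0.5804, -0.2524], [0.5788, -0.2712], [0.571, -0.3609]]
163 [(np.float64(301.44), 57), (np.float64(307.45), -47), (np.float64(337.66), -66)] [[0.5711, -0.2525], [0.5695, -0.2704], [0.5617, -0.3603]]
166 [(np.float64(302.09), 56), (np.float64(308.33), -50)] [[0.5617, -0.2534], [0.5601, -0.272]]
169 [(np.float64(302.48), 58)] [[0.5524, -0.2536]]
```

apply_moves(steps=[[[-0.3, 0, 0.2], 0], [[-0.3, 0, 0.2], 0], [[-0.3, 0, 0.2], 0], [[-0.3, 0, 0.2], 0], [[-0.3, 0, 0.2], 0], [[-0.3, 0, 0.2], 0]])

```text
t: 7.45
tcp_pos: [0.4247, -0.3077, 0.0659]
ee_rot: [0.696, 0.718, 0.0, -0.0]
force: [0.4, -0.6, -0.3]
grip_width: 0.0212
```

```bash
python3 look.py b; python3 - <<'E'
from h import *
t=cv2.imread("pics/top_braw.png").astype(float)
for r in range(180,188):
    pr=t[r,310:330,0]; bg=np.minimum(pr[0],pr[-1])
    m=pr>130; 
    h=(pr.max()+ (pr[3]+pr[-4])/2)/2
    xs=np.arange(310,330); up=[xs[i]+(h-pr[i])/(pr[i+1]-pr[i]) for i in range(19) if pr[i]<h<=pr[i+1]]; dn=[xs[i]+(h-pr[i])/(pr[i+1]-pr[i]) for i in range(19) if pr[i]>=h>pr[i+1]]
    if up and dn:
        c=unproj("top",[[up[0],r],[dn[-1],r]],[.079]*2); print(r,round(up[0],2),round(dn[-1],2),c[:,:2].round(4).tolist(), c.mean(0).round(4))
s=cv2.imread("pics/scene_braw.png"); crop("scene",s,275,160,50,30,14,"pics/r3.png")
E
```

```text
[ 0.42466223 -0.30777143  0.06593204] 7.75 91.76351659379404 [-1.15423393 -0.04067082 -0.7215786 ]
180 317.97 322.98 [[0.516, -0.2964], [0.5147, -0.3113]] [ 0.5154 -0.3039  0.079 ]
181 317.9 322.79 [[0.513, -0.2959], [0.5117, -0.3104]] [ 0.5124 -0.3031  0.079 ]
182 317.91 322.88 [[0.51, -0.2955], [0.5087, -0.3103]] [ 0.5093 -0.3029  0.079 ]
183 317.88 323.1 [[0.507, -0.2951], [0.5056, -0.3105]] [ 0.5063 -0.3028  0.079 ]
184 317.88 323.48 [[0.5039, -0.2948], [0.5025, -0.3113]] [ 0.5032 -0.303   0.079 ]
185 317.94 323.76 [[0.5009, -0.2945], [0.4994, -0.3118]] [ 0.5001 -0.3032  0.079 ]
186 318.31 323.7 [[0.4978, -0.2953], [0.4964, -0.3112]] [ 0.4971 -0.3032  0.079 ]
187 318.93 323.57 [[0.4946, -0.2968], [0.4934, -0.3105]] [ 0.494  -0.3036  0.079 ]
```

View pics/r3.png

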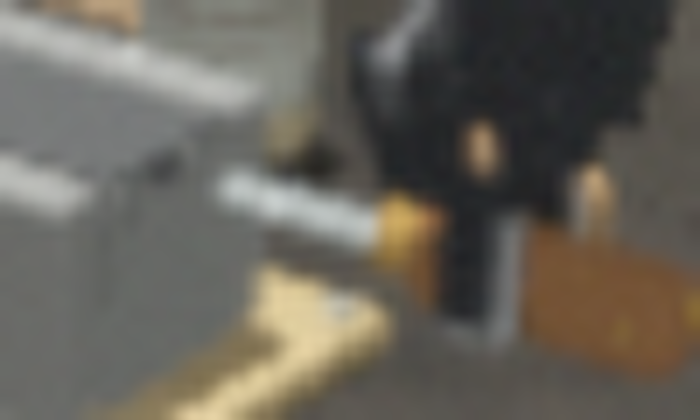

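apply_moves(steps=[[[-0.1, 0.4, 0], 0], [[-0.1, 0.9, 0], 0], [[-0.1, 1.4, 0], 0], [[-0.1, 1.8, 0], 0], [[-0.1, 2.1, 0], 0], [[-0.1, 2.4, 0], 0], [[-0.1, 2.6, 0], 0], [[-0.1, 2.6, 0], 0]])

```text
t: 8.42
tcp_pos: [0.4512, -0.3078, 0.0659]
ee_rot: [0.696, 0.718, 0.0, 0.0]
force: [-0.0, 0.8, -0.3]
grip_width: 0.0213
```

```bash
python3 look.py c; python3 - <<'E'
from h import *
t=cv2.imread("pics/top_craw.png"); s=cv2.imread("pics/scene_craw.png")
crop("top",t,298,150,44,50,12,"pics/r1.png")
crop("scene",s,265,155,50,30,14,"pics/r2.png")
E
```

```text
[ 0.45043822 -0.30806981  0.06589688] 8.7167 91.74968024213544 [-0.06659971  0.05278168 -0.23739734]
```

View pics/r1.png

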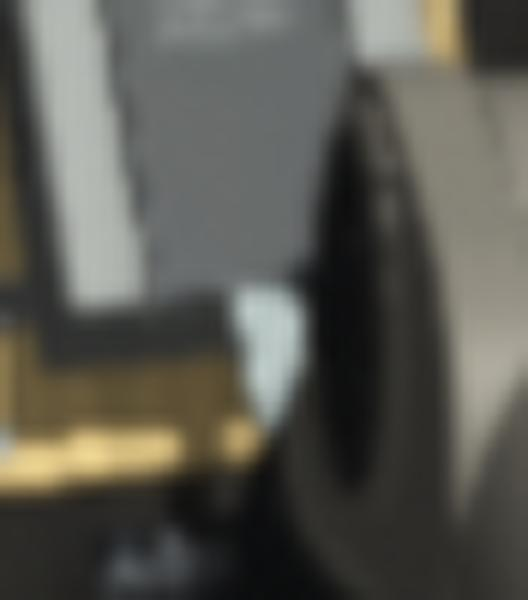

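View pics/r2.png

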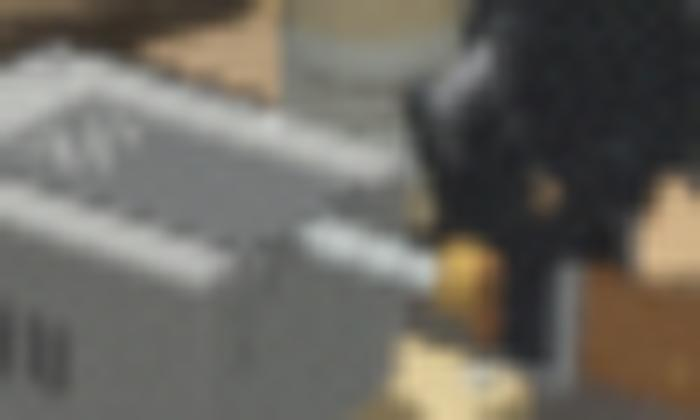

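apply_moves(steps=[[[0, 0.3, 0], 0], [[0, 0.5, 0], 0], [[0, 0.7, 0], 0], [[0, 0.9, 0], 0], [[0, 0.9, 0], 0]])

```text
t: 9.13
tcp_pos: [0.4603, -0.3076, 0.066]
ee_rot: [0.696, 0.718, 0.0, 0.0]
force: [0.3, 0.1, -1.5]
grip_width: 0.0209
```

```bash
python3 look.py d; python3 - <<'E'
from h import *
t=cv2.imread("pics/top_draw.png"); s=cv2.imread("pics/scene_draw.png")
crop("scene",s,265,155,50,30,14,"pics/r2.png")
E
```

```text
[ 0.45954476 -0.30773809  0.06589239] 9.4333 91.75625546370586 [ 0.24202833 -0.88877221 -0.14708883]
```

View pics/r2.png

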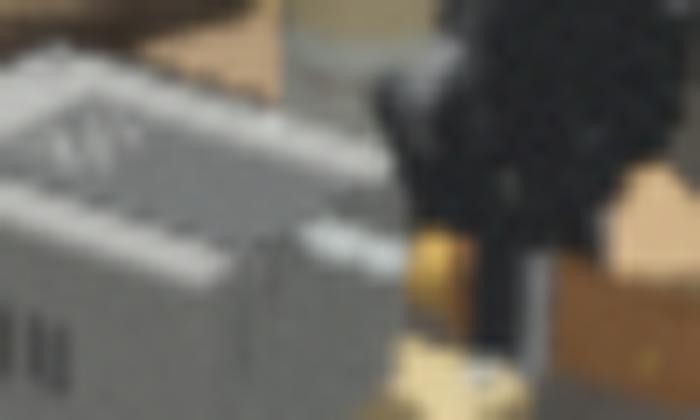

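apply_moves(steps=[[[0, 0.15, 0], 0], [[0, 0.15, 0.3], 0], [[0, 0.15, 0.5], 0], [[0, 0.15, 0.8], 0], [[0, 0.2, 1.0], 0], [[0, 0.2, 1.0], 0]], force=40)

```text
t: 9.93
tcp_pos: [0.4618, -0.3076, 0.0561]
ee_rot: [0.696, 0.718, -0.0, 0.0]
force: [-3.8, 0.6, 7.6]
grip_width: 0.021
```

```bash
python3 look.py e; python3 - <<'E'
from h import *
t=cv2.imread("pics/top_eraw.png"); s=cv2.imread("pics/scene_eraw.png")
crop("scene",s,250,140,70,50,10,"pics/r2.png")
E
```

```text
[ 0.46178432 -0.30759726  0.05624123] 10.2333 91.77243687403356 [-2.44966374  0.12967233  5.17181374]
```

View pics/r2.png

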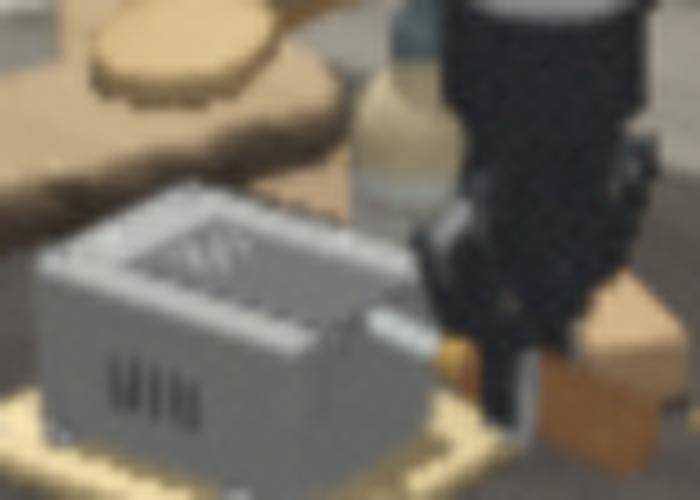

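Tool pivots on the fulcrum (about 7 N up at the gripper). Continue down.

apply_moves(steps=[[[0, 0.05, 0.3], 0], [[0, 0.1, 0.6], 0], [[0, 0.15, 0.9], 0], [[0, 0.2, 1.2], 0], [[0, 0.2, 1.2], 0]])

```text
t: 10.65
tcp_pos: [0.4634, -0.3078, 0.044]
ee_rot: [0.696, 0.718, -0.0, -0.0]
force: [-3.1, 1.0, 6.6]
grip_width: 0.0214
```

apply_moves(steps=[[[0, 0.05, 0.3], 0], [[0, 0.1, 0.6], 0], [[0, 0.1, 0.9], 0], [[0, 0.1, 0.9], 0]])

```text
t: 10.98
tcp_pos: [0.4653, -0.3077, 0.0353]
ee_rot: [0.696, 0.718, 0.0, 0.001]
force: [-2.4, 0.5, 7.0]
grip_width: 0.0211
```

```bash
python3 look.py f; python3 - <<'E'
from h import *
t=cv2.imread("pics/top_fraw.png"); s=cv2.imread("pics/scene_fraw.png")
crop("scene",s,250,140,70,50,10,"pics/r2.png")
E
```

```text
[ 0.46530472 -0.30772806  0.03542541] 11.2833 91.76820178615561 [-1.68533544  0.83584482  5.88889695]
```

View pics/r2.png

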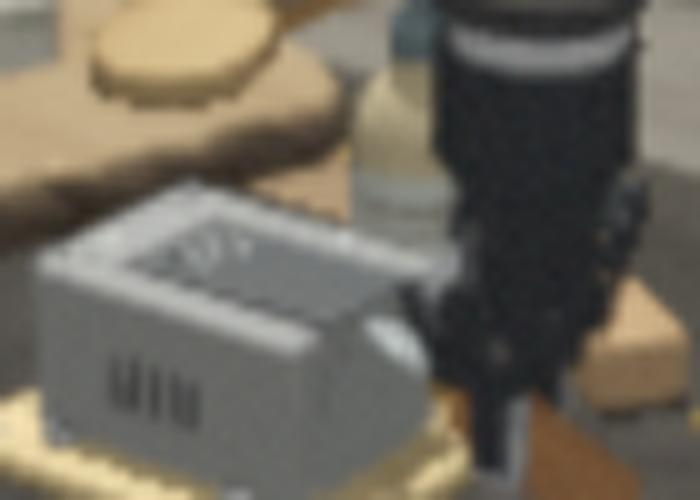

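apply_moves(steps=[[[0, 0.05, 0.3], 0], [[0, 0.1, 0.5], 0], [[0, 0.1, 0.7], 0], [[0, 0.1, 0.7], 0]])

```text
t: 11.62
tcp_pos: [0.4674, -0.3077, 0.0288]
ee_rot: [0.696, 0.718, 0.001, 0.002]
force: [-0.4, 0.7, 6.8]
grip_width: 0.0212
```

```bash
python3 look.py g; python3 - <<'E'
from h import *
t=cv2.imread("pics/top_graw.png"); s=cv2.imread("pics/scene_graw.png")
crop("scene",s,250,140,70,50,10,"pics/r2.png")
crop("top",t,280,125,60,60,9,"pics/r1.png")
E
```

```text
[ 0.46737285 -0.30767199  0.02880654] 11.9167 91.78457543097248 [0.09051903 0.42900802 4.86863239]
```

View pics/r2.png

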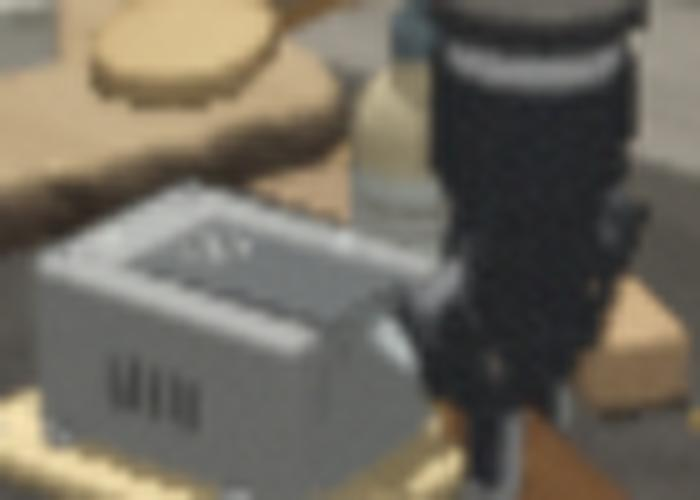

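View pics/r1.png

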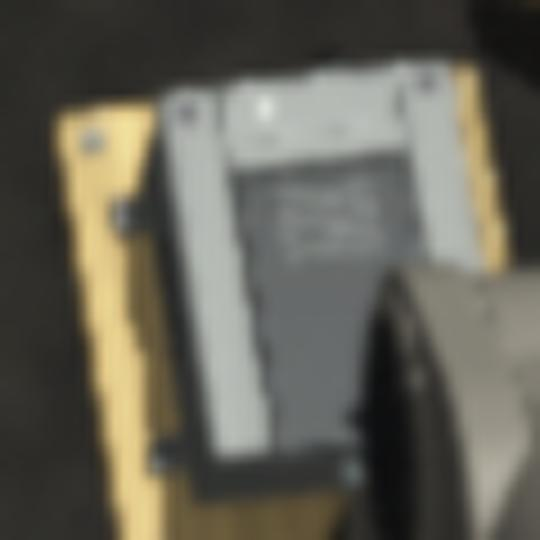

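apply_moves(steps=[[[0, 0.1, 0], 0], [[0, 0.2, 0], 0], [[0, 0.3, 0], 0], [[0, 0.4, 0], 0], [[0, 0.4, 0], 0]])

```text
t: 12.33
tcp_pos: [0.4679, -0.3076, 0.0277]
ee_rot: [0.696, 0.718, -0.001, -0.001]
force: [-7.3, 0.5, 7.2]
grip_width: 0.021
```

```bash
python3 look.py h; python3 - <<'E'
from h import *
t=cv2.imread("pics/top_hraw.png"); s=cv2.imread("pics/scene_hraw.png")
crop("scene",s,250,140,70,50,10,"pics/r2.png")
crop("top",t,280,125,60,60,9,"pics/r1.png")
E
```

```text
[ 0.46785728 -0.30759007  0.02770767] 12.6333 91.72814070749078 [-6.95843353 -0.12584884  6.14431277]
```

View pics/r2.png

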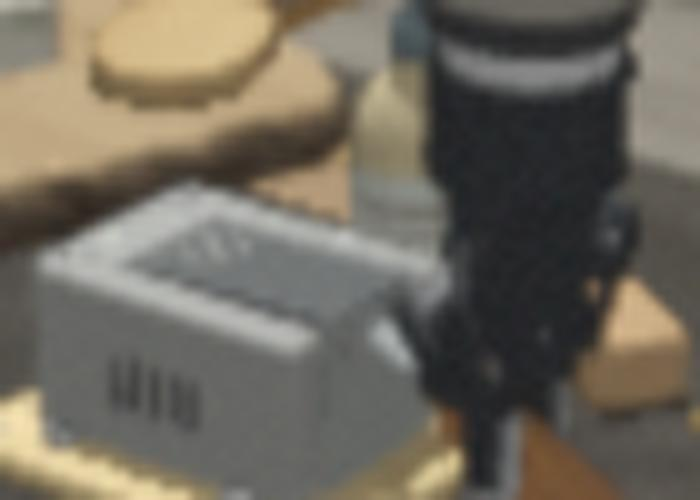

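View pics/r1.png

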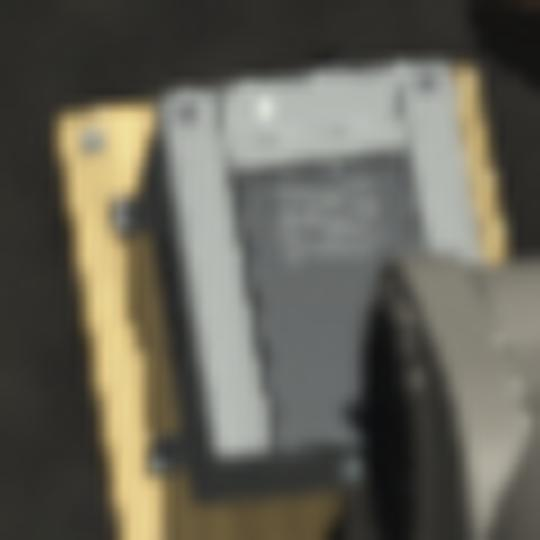

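```bash
python3 - <<'E'
from h import *
a=[]
for n in("c","e","h"):
    s=cv2.imread(f"pics/scene_{n}raw.png"); crop("scene",s,255,150,45,32,8,"pics/z.png"); a.append(cv2.imread("pics/z.png"))
b=[]
for n in("c","e","h"):
    s=cv2.imread(f"pics/top_{n}raw.png"); crop("top",s,293,135,40,45,6,"pics/z.png"); b.append(cv2.copyMakeBorder(cv2.imread("pics/z.png"),0,0,0,20,cv2.BORDER_CONSTANT))
g=np.vstack([np.hstack(a[:2]),np.hstack([a[2],a[2]*0])]);cv2.imwrite("pics/cmp.png",g);cv2.imwrite("pics/cmp2.png",np.hstack(b))
E
```

```text
(no output)
```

View pics/cmp.png

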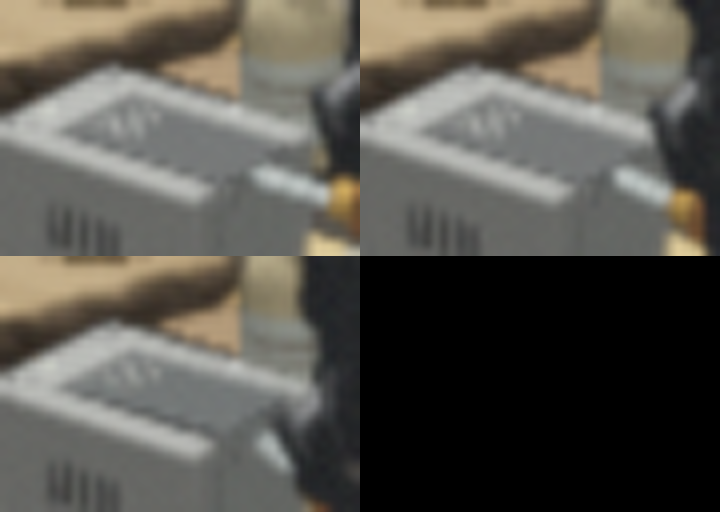

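View pics/cmp2.png

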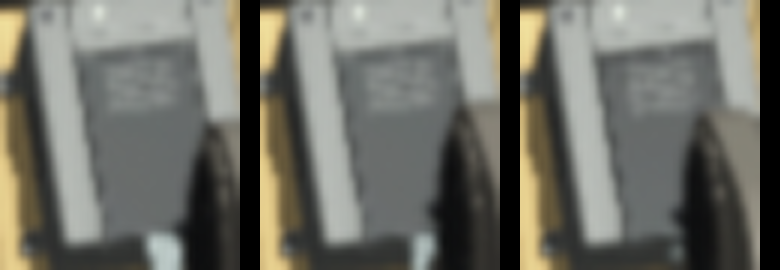

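apply_moves(steps=[[[0, -0.2, 0], 0], [[0, -0.2, 0], 0], [[0, -0.2, -0.2], 0], [[0, -0.2, -0.4], 0], [[0, -0.2, -0.4], 0]], force=110)

```text
t: 13.05
tcp_pos: [0.4679, -0.3075, 0.0321]
ee_rot: [0.696, 0.718, 0.0, 0.0]
force: [0.2, 0.6, -0.6]
grip_width: 0.0205
```

```bash
python3 look.py i; python3 - <<'E'
from h import *
t=cv2.imread("pics/top_iraw.png"); s=cv2.imread("pics/scene_iraw.png")
crop("scene",s,255,150,45,32,14,"pics/r2.png")
E
```

```text
[ 0.46764647 -0.30738499  0.03181018] 13.35 91.76276993728355 [ 0.02533787  0.27117639 -1.52549429]
```

View pics/r2.png

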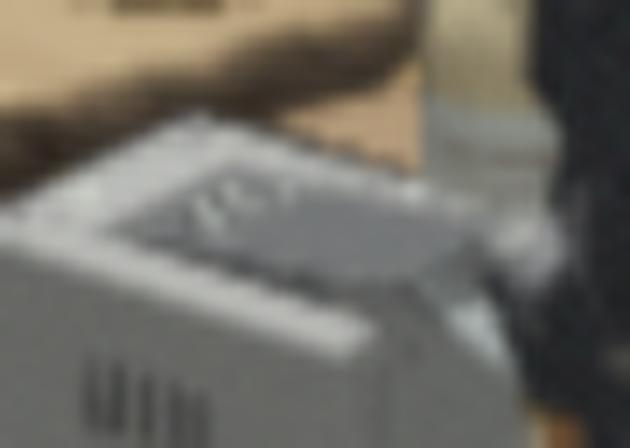

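apply_moves(steps=[[[0, -0.3, 0], 0], [[0, -0.8, 0], 0], [[0, -1.4, 0], 0], [[0, -2.2, 0], 0], [[0, -2.8, 0], 0], [[0, -2.8, 0], 0]])

```text
t: 13.85
tcp_pos: [0.4373, -0.3087, 0.0316]
ee_rot: [0.697, 0.717, -0.001, -0.001]
force: [0.4, -0.1, -0.7]
grip_width: 0.0203
```

```bash
python3 look.py j; python3 - <<'E'
from h import *
t=cv2.imread("pics/top_jraw.png"); s=cv2.imread("pics/scene_jraw.png")
crop("scene",s,245,140,75,55,10,"pics/r2.png")
E
python3 go.py .425 -.205 .035 91.8
```

```text
[ 0.44015968 -0.30827428  0.03202331] 14.15 91.77544201694423 [ 0.30583818  0.29619554 -0.8904304 ]
t 14.15 tcp [ 0.4402 -0.3083  0.032 ] yaw 91.78 F [ 0.31  0.3  -0.89] w 0.0206 j7 1.63 tilt 0.04
shift cm [10.37, -1.2, -0.3] twist -0.02
```

View pics/r2.png

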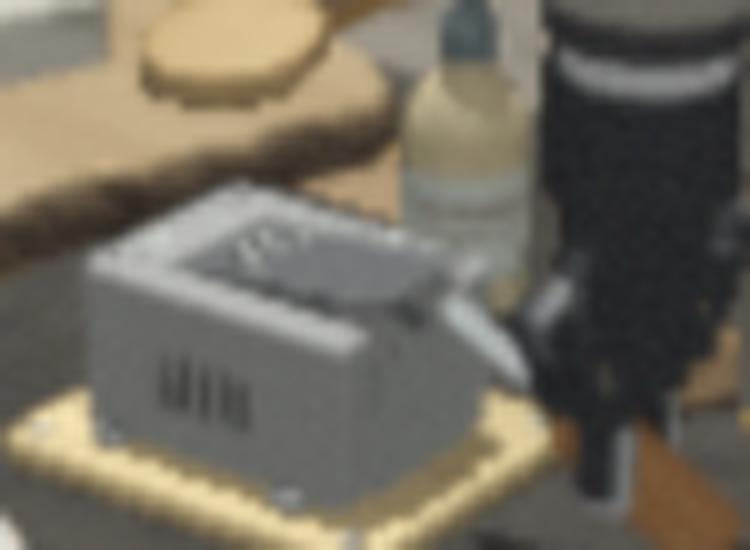

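apply_moves(steps=[[[0, -1.5, -2], 0], [[3, -1.7, -3], 0], [[6.5, -1.7, -3], 0], [[10.3, -1.7, -3], 0], [[10.3, -1.7, -3], 0], [[10.3, -1.7, -3], 0], [[10.3, -1.7, -3], 0]])

```text
t: 14.73
tcp_pos: [0.4199, -0.2061, 0.0621]
ee_rot: [0.696, 0.718, -0.0, 0.0]
force: [-0.4, -0.0, 0.1]
grip_width: 0.0203
```

apply_moves(steps=[[[0, 0, 1.5], 0], [[0, 0, 2.5], 0], [[0, 0, 3.2], 0], [[0, 0, 3.8], 0], [[0, 0, 4.3], 0], [[0, 0, 4.8], 0], [[0, 0, 5.3], 0], [[0, 0, 5.8], 0]], force=20)

```text
t: 15.4
tcp_pos: [0.4283, -0.2062, 0.0072]
ee_rot: [0.696, 0.718, 0.005, 0.006]
force: [12.3, 3.4, 21.4]
grip_width: 0.0201
```

```bash
python3 go.py .425 -.205 .002 91.8
```

```text
t 15.4 tcp [ 0.4283 -0.2062  0.0072] yaw 91.83 F [12.27  3.36 21.36] w 0.0201 j7 1.37 tilt 0.89
shift cm [0.13, -0.34, 0.52] twist 0.03
```

```bash
python3 look.py k; python3 - <<'E'
from h import *
s=cv2.imread("pics/scene_kraw.png")
crop("scene",s,225,150,90,65,8,"pics/r2.png")
E
```

```text
[ 0.42839675 -0.20607815  0.00719763] 15.7 91.85206663534964 [10.46090346  2.50142578 16.94674049]
```

View pics/r2.png

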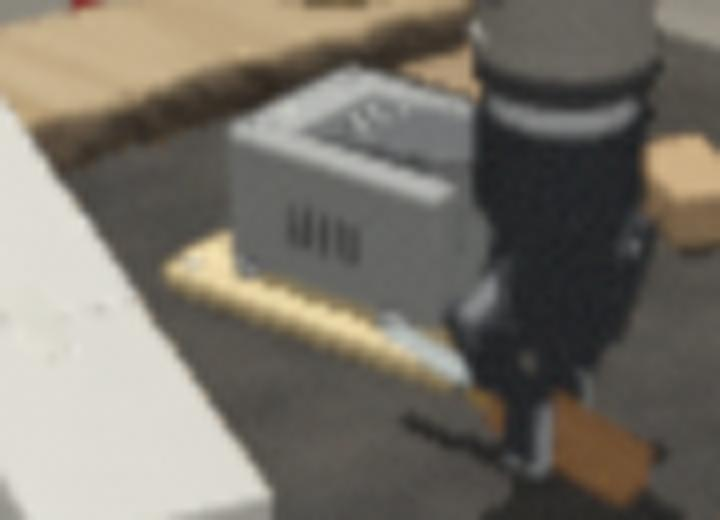

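apply_moves(steps=[[[0, 0, 0], 0], [[0, 0, 0], 0], [[0, 0, 0], 0], [[0, 0, 0], 0]], fingers=0.6)

```text
t: 16.03
tcp_pos: [0.4186, -0.206, 0.0035]
ee_rot: [0.696, 0.718, -0.0, -0.001]
force: [-0.3, -0.3, -0.2]
grip_width: 0.0514
```

apply_moves(steps=[[[0, 0, -3], 0], [[0, 0, -7], 0], [[0, 0, -11], 0], [[0, 0, -15], 0], [[0, 0, -19], 0], [[0, 0, -19], 0]])

```text
t: 16.53
tcp_pos: [0.4232, -0.2069, 0.2004]
ee_rot: [0.696, 0.718, 0.001, 0.005]
force: [1.2, -0.1, 0.2]
grip_width: 0.0512
```

```bash
python3 look.py l; python3 - <<'E'
from h import *
s=cv2.imread("pics/scene_lraw.png"); t=cv2.imread("pics/top_lraw.png")
crop("scene",s,225,130,100,80,7,"pics/r2.png")
crop("top",t,240,110,110,110,5,"pics/r1.png")
E
python3 go.py .57 -.303 .17 91.8
```

```text
[ 0.41821061 -0.20560225  0.1922968 ] 16.8333 91.75655494503096 [ 0.63750836 -0.49071473  0.1022212 ]
t 16.83 tcp [ 0.4182 -0.2056  0.1923] yaw 91.76 F [ 0.64 -0.49  0.1 ] w 0.0512 j7 1.69 tilt 0.2
shift cm [-10.2, 14.88, 2.17] twist -0.04
```

View pics/r2.png

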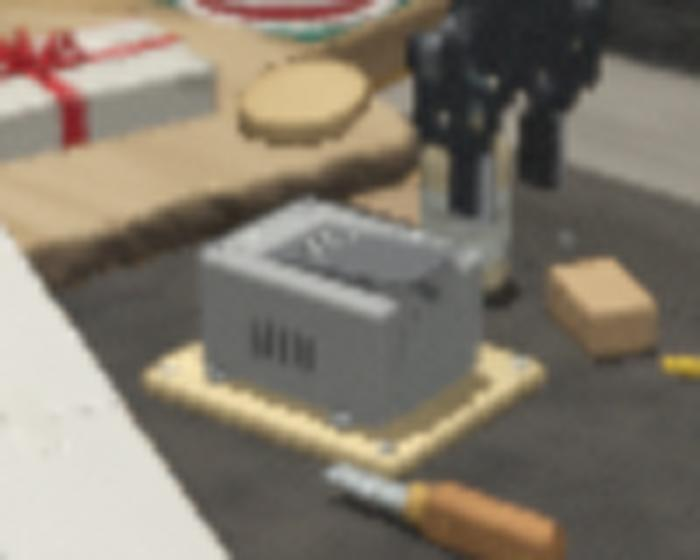

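View pics/r1.png

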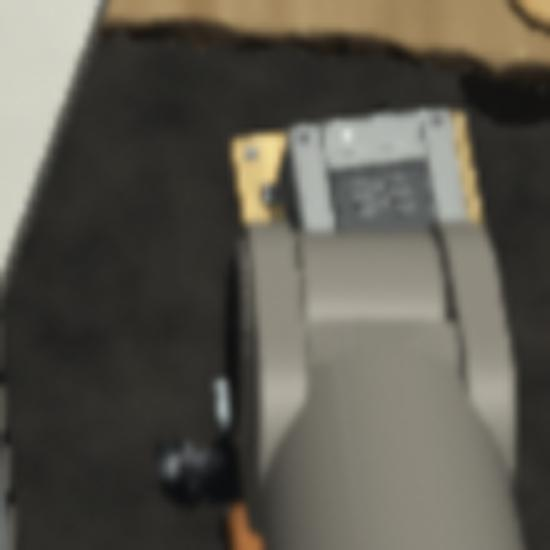

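apply_moves(steps=[[[-10.3, 13.9, 0], 0], [[-10.3, 13.9, 0], 0], [[-10.3, 13.9, 0], 0], [[-10.3, 13.9, 0], 0], [[-10.3, 13.9, 2], 0], [[-10.3, 13.9, 4], 0], [[-10.3, 13.9, 6], 0], [[-10.3, 13.9, 6], 0]], fingers=0.8)

```text
t: 17.5
tcp_pos: [0.5583, -0.3032, 0.1276]
ee_rot: [0.696, 0.718, -0.001, -0.005]
force: [-0.1, -0.3, -2.0]
grip_width: 0.0684
```

```bash
python3 look.py m; python3 - <<'E'
from h import *
s=cv2.imread("pics/scene_mraw.png"); t=cv2.imread("pics/top_mraw.png")
crop("scene",s,235,90,90,90,6,"pics/r2.png")
E
python3 go.py .5605 -.3045 .1 91.8 .5605 -.3045 .08 91.8
```

```text
[ 0.56234239 -0.30472196  0.13528795] 17.8 91.7618352993442 [-0.08173601 -0.50087096  0.47836   ]
t 17.8 tcp [ 0.5623 -0.3047  0.1353] yaw 91.76 F [-0.08 -0.5   0.48] w 0.0684 j7 1.64 tilt 0.12
shift cm [0.03, -0.19, 3.53] twist -0.04
shift cm [0.03, -0.19, 5.53] twist -0.04
```

View pics/r2.png

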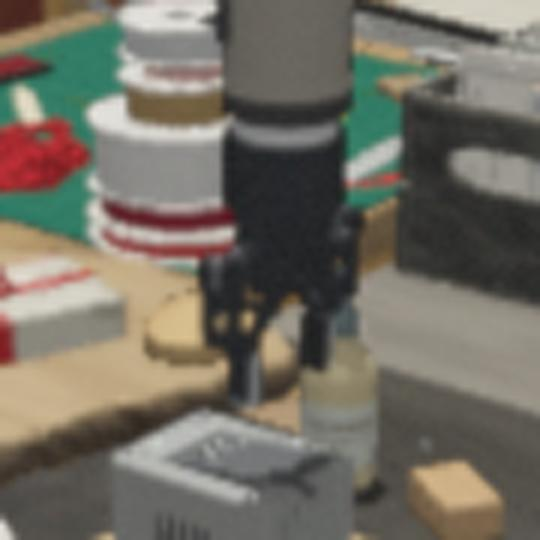

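Lower to z ≈ 0.085 and look before the last bit.

apply_moves(steps=[[[0, -0.1, 2], 0], [[0, -0.1, 4], 0], [[0, -0.1, 4.7], 0], [[0, -0.1, 5], 0], [[0, -0.1, 5], 0], [[0, -0.1, 5], 0]])

```text
t: 18.3
tcp_pos: [0.5614, -0.3047, 0.0851]
ee_rot: [0.696, 0.718, 0.0, 0.001]
force: [1.0, 0.6, -0.7]
grip_width: 0.0683
```

```bash
python3 look.py n; python3 - <<'E'
from h import *
s=cv2.imread("pics/scene_nraw.png"); t=cv2.imread("pics/top_nraw.png")
crop("scene",s,245,125,60,60,10,"pics/r2.png")
E
```

```text
[ 0.56092206 -0.3047102   0.08449938] 18.6 91.75953638637807 [-0.19514411  0.80714361 -0.18077341]
```

View pics/r2.png

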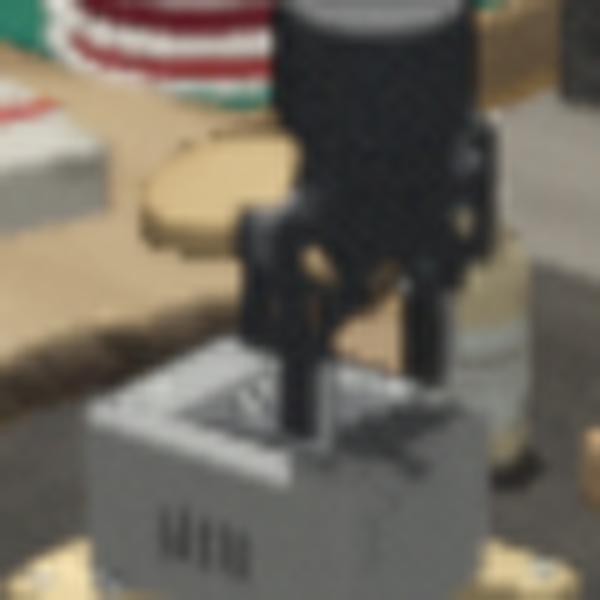

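apply_moves(steps=[[[0, 0, 0.2], 0], [[0, 0, 0.3], 0], [[0, 0, 0.4], 0], [[0, 0, 0.4], 0], [[0, 0, 0.4], 0]])

```text
t: 19.02
tcp_pos: [0.5605, -0.3045, 0.0797]
ee_rot: [0.696, 0.718, 0.0, -0.0]
force: [-0.7, 0.7, 0.9]
grip_width: 0.0682
```

apply_moves(steps=[[[0, 0, 0.1], 0], [[0, 0, 0.2], 0], [[0, 0, 0.3], 0], [[0, 0, 0.3], 0]])

```text
t: 19.35
tcp_pos: [0.5607, -0.3046, 0.077]
ee_rot: [0.696, 0.718, 0.0, 0.0]
force: [-0.7, -0.9, 1.0]
grip_width: 0.0682
```

apply_moves(steps=[[[0, 0, -0.1], 0], [[0, 0, -0.1], 0], [[0, 0, -0.1], 0], [[0, 0, -0.1], 0], [[0, 0, -0.1], 0], [[0, 0, -0.1], 0]], fingers=0.5, force=30)

```text
t: 19.85
tcp_pos: [0.5621, -0.3044, 0.0798]
ee_rot: [0.696, 0.718, 0.001, 0.001]
force: [-2.3, 0.9, 11.4]
grip_width: 0.057
```

```bash
python3 look.py o; python3 - <<'E'
from h import *
s=cv2.imread("pics/scene_oraw.png"); t=cv2.imread("pics/top_oraw.png")
crop("scene",s,245,125,60,60,10,"pics/r2.png")
E
```

```text
[ 0.56203612 -0.3043754   0.07979606] 20.15 91.77217403755766 [-1.92707271  1.28845896 10.75162803]
```

View pics/r2.png

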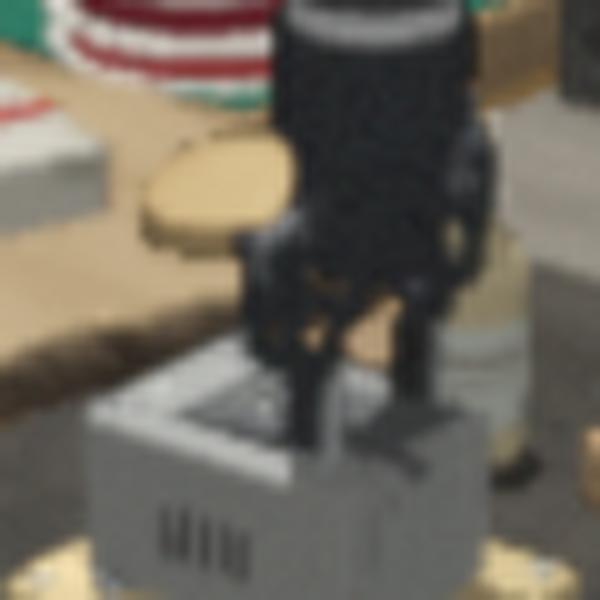

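apply_moves(steps=[[[0, 0, -0.3], 0], [[0, -0.1, -0.6], 0], [[0, -0.2, -0.9], 0], [[0, -0.4, -1.2], 0], [[0, -0.5, -1.5], 0], [[0, -0.5, -1.5], 0]], force=45)

```text
t: 20.65
tcp_pos: [0.5555, -0.305, 0.0935]
ee_rot: [0.696, 0.718, 0.0, 0.0]
force: [-0.1, 0.9, -0.1]
grip_width: 0.0565
```

```bash
python3 look.py p; python3 - <<'E'
from h import *
s=cv2.imread("pics/scene_praw.png"); t=cv2.imread("pics/top_praw.png")
crop("scene",s,245,125,60,60,10,"pics/r2.png")
E
```

```text
[ 0.55554884 -0.30469052  0.09271005] 20.95 91.76294629399476 [-0.19582831 -0.10774376 -0.67195149]
```

View pics/r2.png

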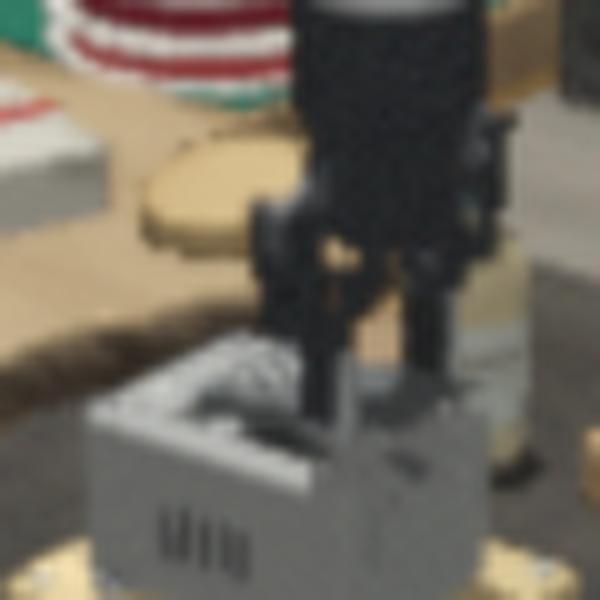

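apply_moves(steps=[[[0, -0.3, -1], 0], [[0, -0.5, -2], 0], [[0, -0.5, -3.5], 0], [[0, -0.5, -5.5], 0], [[0, -0.5, -8], 0], [[0, -0.5, -8], 0], [[0, -0.5, -8], 0]])

```text
t: 21.53
tcp_pos: [0.552, -0.3054, 0.176]
ee_rot: [0.696, 0.718, 0.001, 0.002]
force: [-0.9, -0.4, -0.9]
grip_width: 0.0567
```

```bash
python3 look.py q; python3 - <<'E'
from h import *
s=cv2.imread("pics/scene_qraw.png"); t=cv2.imread("pics/top_qraw.png")
crop("scene",s,235,80,80,100,6,"pics/r2.png")
crop("top",t,240,110,110,110,5,"pics/r1.png")
E
python3 go.py .479 -.12 .17 91.8
```

```text
[ 0.55004045 -0.30476443  0.17204539] 21.8333 91.76554645644862 [-0.15679878  0.1293958  -1.75129568]
t 21.83 tcp [ 0.55   -0.3048  0.172 ] yaw 91.77 F [-0.16  0.13 -1.75] w 0.0563 j7 1.67 tilt 0.09
shift cm [18.69, -6.53, 0.23] twist -0.03
```

View pics/r2.png

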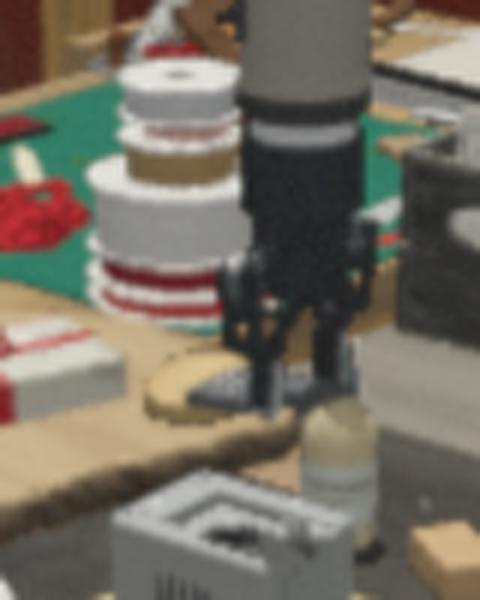

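View pics/r1.png

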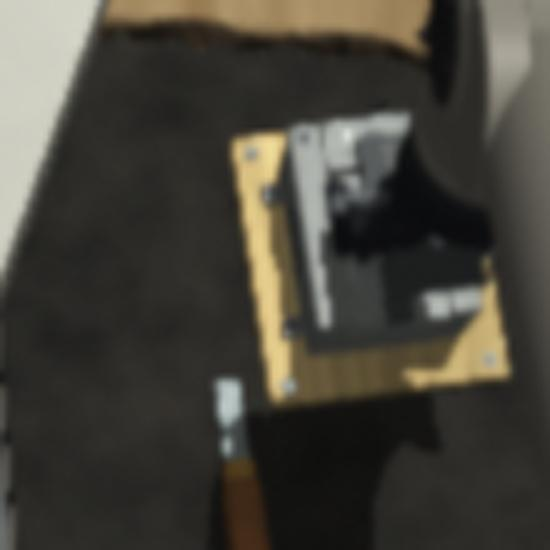

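apply_moves(steps=[[[18.2, -7, 0], 0], [[18.2, -7, 0], 0], [[18.2, -7, 0], 0], [[18.2, -7, 0], 0], [[18.2, -7, 0], 0], [[18.2, -7, 2], 0], [[18.2, -7, 6], 0], [[18.2, -7, 10], 0]])

```text
t: 22.5
tcp_pos: [0.4762, -0.125, 0.0729]
ee_rot: [0.696, 0.718, 0.001, 0.002]
force: [0.2, -1.8, -1.3]
grip_width: 0.0565
```

```bash
python3 look.py r; python3 - <<'E'
from h import *
s=cv2.imread("pics/scene_rraw.png"); t=cv2.imread("pics/top_rraw.png")
crop("scene",s,205,130,110,90,6,"pics/r2.png")
crop("top",t,210,110,140,120,5,"pics/r1.png")
E
python3 go.py .48 -.125 .02 91.8 .48 -.125 .005 91.8
```

```text
[ 0.47669276 -0.12515961  0.07489919] 22.8 91.7582687701385 [ 0.64284532 -0.12930908 -0.83094739]
t 22.8 tcp [ 0.4767 -0.1252  0.0749] yaw 91.76 F [ 0.64 -0.13 -0.83] w 0.0561 j7 1.28 tilt 0.17
shift cm [0.01, 0.31, 5.49] twist -0.04
shift cm [0.01, 0.31, 6.99] twist -0.04
```

View pics/r2.png

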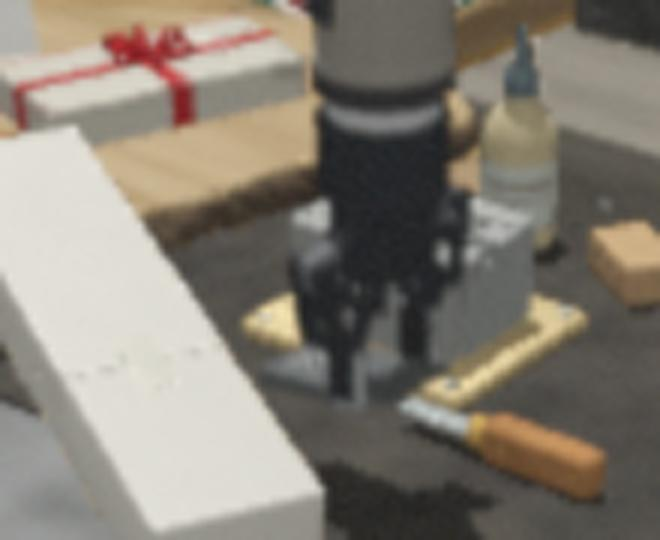

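View pics/r1.png

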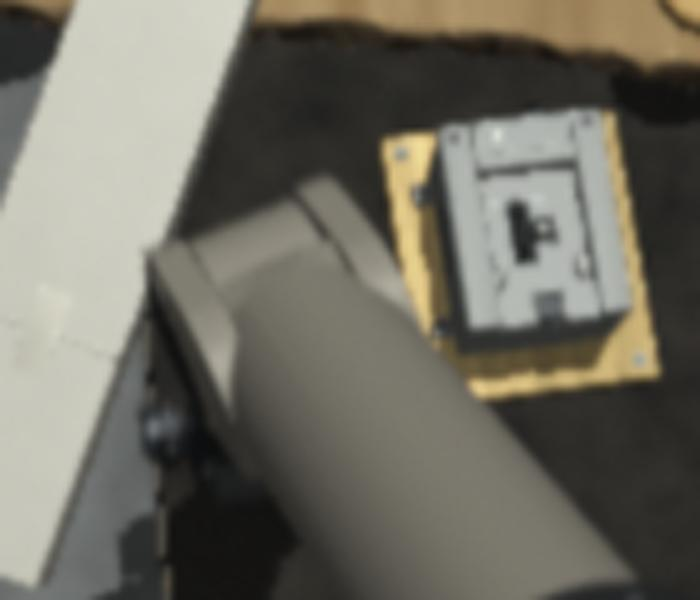

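apply_moves(steps=[[[0, 0.3, 2.5], 0], [[0, 0.3, 4.5], 0], [[0, 0.3, 5.8], 0], [[0, 0.3, 6.5], 0], [[0, 0.3, 6.8], 0], [[0, 0.3, 7.1], 0], [[0, 0.3, 7.3], 0]])

```text
t: 23.38
tcp_pos: [0.4785, -0.125, 0.0008]
ee_rot: [0.696, 0.718, 0.0, 0.0]
force: [-3.3, 1.8, 6.7]
grip_width: 0.0564
```

```bash
python3 look.py s; python3 - <<'E'
from h import *
s=cv2.imread("pics/scene_sraw.png"); t=cv2.imread("pics/top_sraw.png")
crop("scene",s,225,160,80,60,9,"pics/r2.png")
E
```

```text
[ 0.47847636 -0.12497891  0.00095616] 23.6833 91.77302355554814 [-2.65803529  0.86354194  3.71006465]
```

View pics/r2.png

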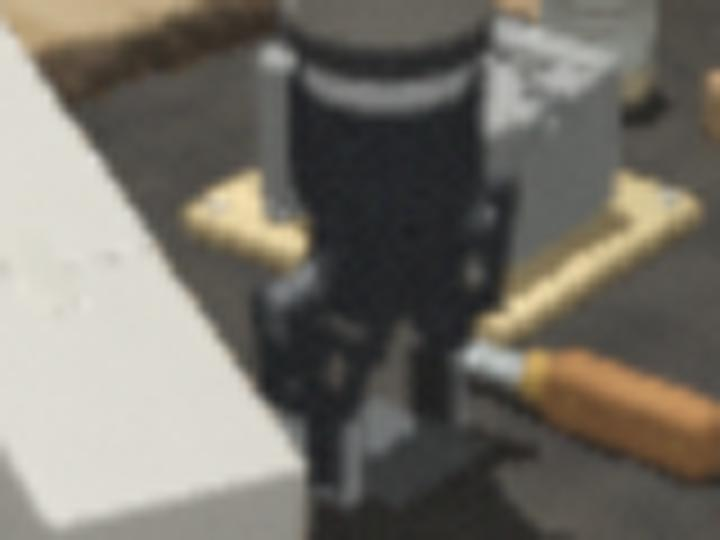

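apply_moves(steps=[[[0, 0, 0.1], 0], [[0, 0, 0.2], 0], [[0, 0, 0.2], 0]])

```text
t: 23.93
tcp_pos: [0.4786, -0.125, -0.0008]
ee_rot: [0.696, 0.718, 0.0, 0.001]
force: [-5.2, 0.1, 9.5]
grip_width: 0.0563
```

apply_moves(steps=[[[0, 0, -0.1], 0], [[0, 0, -0.1], 0], [[0, 0, -0.1], 0], [[0, 0, -0.1], 0]], fingers=0.85)

```text
t: 24.27
tcp_pos: [0.4784, -0.1252, -0.0009]
ee_rot: [0.696, 0.718, 0.0, 0.0]
force: [-0.3, -1.0, -0.0]
grip_width: 0.0727
```

apply_moves(steps=[[[0, 0, -2], 0], [[0, 0, -5], 0], [[0, 0, -9], 0], [[0, 0, -13], 0], [[0, 0, -16], 0], [[0, 0, -16], 0]])

```text
t: 24.77
tcp_pos: [0.4819, -0.1252, 0.1647]
ee_rot: [0.696, 0.718, 0.002, 0.004]
force: [-0.1, -0.6, 0.7]
grip_width: 0.0728
```

```bash
python3 look.py u; python3 - <<'E'
from h import *
s=cv2.imread("pics/scene_uraw.png"); t=cv2.imread("pics/top_uraw.png")
crop("scene",s,225,130,100,90,7,"pics/r2.png")
crop("top",t,290,125,55,60,10,"pics/r1.png")
E
python3 go.py .56 -.303 .17 91.8
```

```text
[ 0.47703691 -0.12496248  0.15756812] 25.0667 91.77211463078865 [ 0.11627573  0.11818499 -0.3537121 ]
t 25.07 tcp [ 0.477  -0.125   0.1576] yaw 91.77 F [ 0.12  0.12 -0.35] w 0.0724 j7 1.4 tilt 0.15
shift cm [-18.05, 7.74, -1.28] twist -0.03
```

View pics/r2.png

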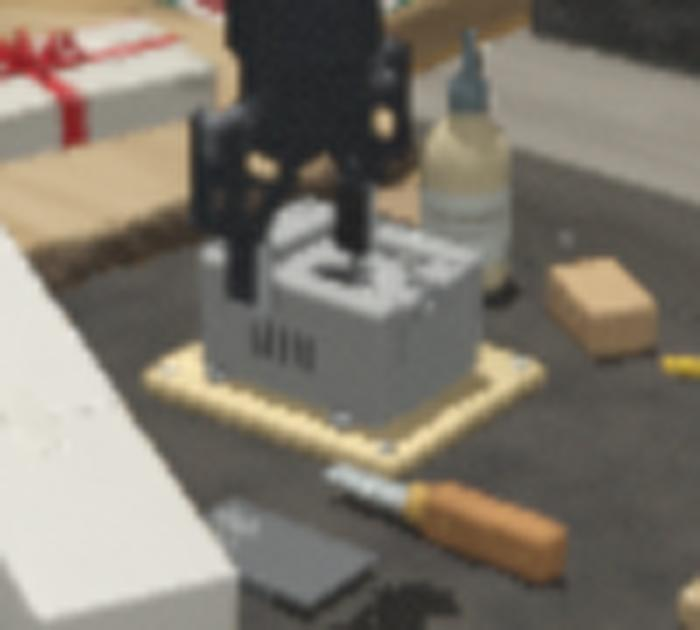

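View pics/r1.png

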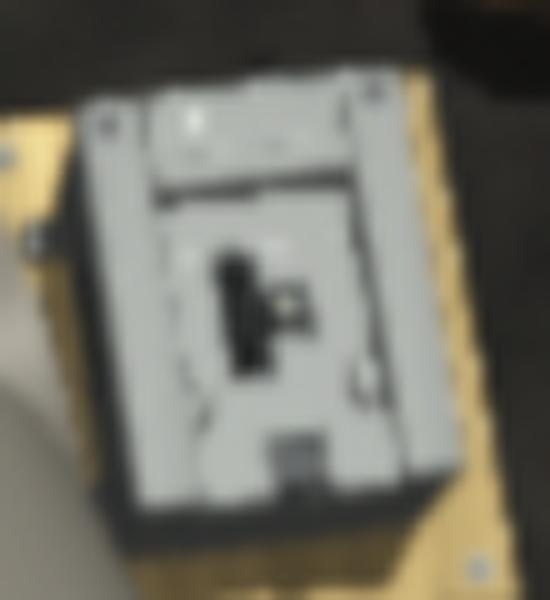

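```bash
python3 - <<'E'
from h import *
t=cv2.imread("pics/top_uraw.png"); g=t[146:166,305:330]
g=cv2.resize(g,None,fx=24,fy=24,interpolation=cv2.INTER_LANCZOS4); cv2.imwrite("pics/dz.png",g)
s=cv2.imread("pics/scene_uraw.png"); print(proj("scene",[[.5954,-.3142,.08]]),proj("top",[[.5954,-.3142,.08],[.5954,-.294,.08]]))
s=cv2.imread("pics/scene_rraw.png")
E
```

```text
[[276.09906625 165.92291503]] [[320.75979032 153.89065793]
 [314.09533467 154.44992565]]
```

View pics/dz.png

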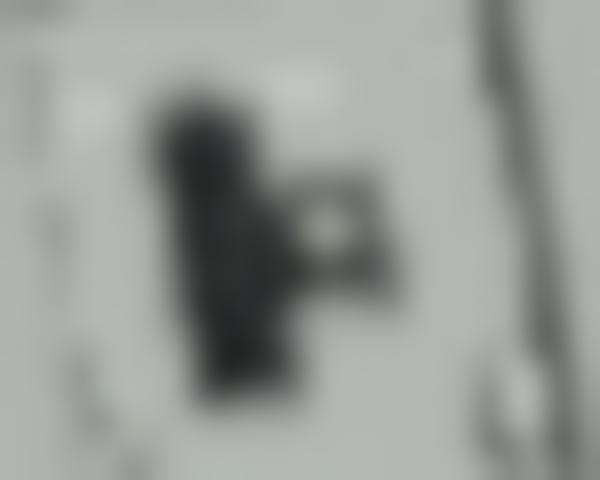

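```bash
python3 go.py .6045 -.2982 .12 91.77
```

```text
t 25.07 tcp [ 0.477  -0.125   0.1576] yaw 91.77 F [ 0.12  0.12 -0.35] w 0.0724 j7 1.4 tilt 0.15
shift cm [-17.71, 12.21, 3.71] twist 0.0
```

apply_moves(steps=[[[-17.7, 12.2, 0], 0], [[-17.7, 12.2, 0], 0], [[-17.7, 12.2, 0], 0], [[-17.7, 12.2, 0], 0], [[-17.7, 12.2, 1], 0], [[-17.7, 12.2, 3], 0], [[-17.7, 12.2, 5], 0], [[-17.7, 12.2, 5], 0]], fingers=0, force=40)

```text
t: 25.73
tcp_pos: [0.6022, -0.2979, 0.1025]
ee_rot: [0.696, 0.718, -0.002, -0.005]
force: [-1.4, 1.1, -1.3]
grip_width: -0.0003
```

```bash
python3 look.py v; python3 - <<'E'
from h import *
s=cv2.imread("pics/scene_vraw.png"); t=cv2.imread("pics/top_vraw.png")
crop("scene",s,245,110,70,70,8,"pics/r2.png")
E
python3 go.py .6045 -.2982 .085 91.77 .6045 -.2982 .0785 91.77
```

```text
[ 0.60617055 -0.29779953  0.11042864] 26.0333 91.81092012320511 [0.8730511  0.10486896 0.99000537]
t 26.03 tcp [ 0.6062 -0.2978  0.1104] yaw 91.81 F [0.87 0.1  0.99] w -0.0001 j7 1.59 tilt 0.11
shift cm [-0.03, -0.17, 2.54] twist 0.04
shift cm [-0.03, -0.17, 3.19] twist 0.04
```

View pics/r2.png

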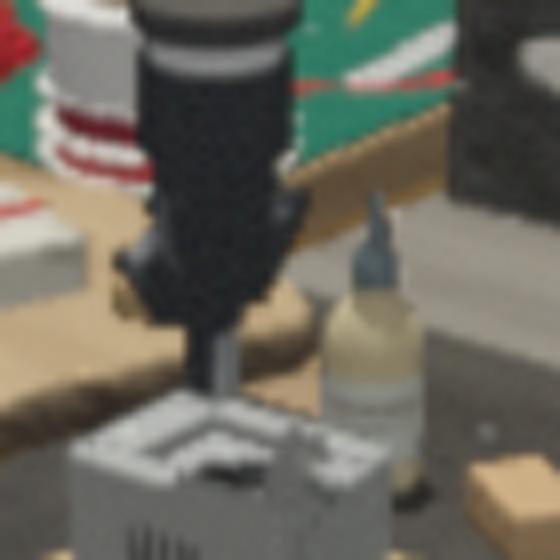

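apply_moves(steps=[[[0, -0.1, 1.2], 0], [[0, -0.1, 2.2], 0], [[0, -0.1, 2.7], 0], [[0, -0.1, 3.0], 0], [[0, -0.1, 3.1], 0], [[0, -0.1, 3.1], 0]])

```text
t: 26.53
tcp_pos: [0.6055, -0.298, 0.0787]
ee_rot: [0.696, 0.718, 0.001, 0.001]
force: [-0.4, 0.8, 5.5]
grip_width: 0.0004
```

```bash
python3 go.py .6045 -.2982 .0785 91.77
```

```text
t 26.53 tcp [ 0.6055 -0.298   0.0787] yaw 91.77 F [-0.36  0.79  5.55] w 0.0004 j7 1.57 tilt 0.11
shift cm [-0.01, -0.1, 0.02] twist 0.0
```

apply_moves(steps=[[[0, -0.3, -0.03], 0], [[0, -0.7, -0.03], 0], [[0, -1.1, -0.03], 0], [[0, -1.5, -0.03], 0], [[0, -1.9, -0.03], 0], [[0, -2.2, -0.03], 0], [[0, -2.2, -0.03], 0]])

```text
t: 27.12
tcp_pos: [0.5815, -0.2991, 0.0781]
ee_rot: [0.696, 0.718, -0.0, -0.0]
force: [-1.4, 0.9, 4.6]
grip_width: 0.0003
```

```bash
python3 look.py w; python3 - <<'E'
from h import *
t=cv2.imread("pics/top_wraw.png"); crop("top",t,290,135,50,40,12,"pics/r1.png")
s=cv2.imread("pics/scene_wraw.png"); crop("scene",s,255,145,50,40,12,"pics/r2.png")
E
```

```text
[ 0.58167348 -0.29904269  0.07803561] 27.4167 91.74973047735895 [-1.62070211  0.28383102  5.96362868]
```

View pics/r1.png

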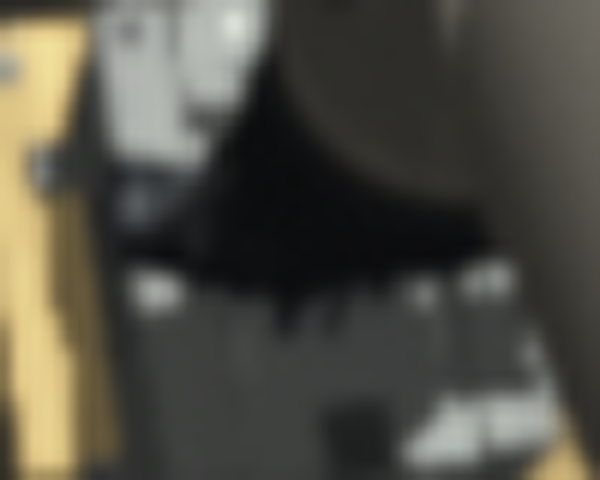

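View pics/r2.png

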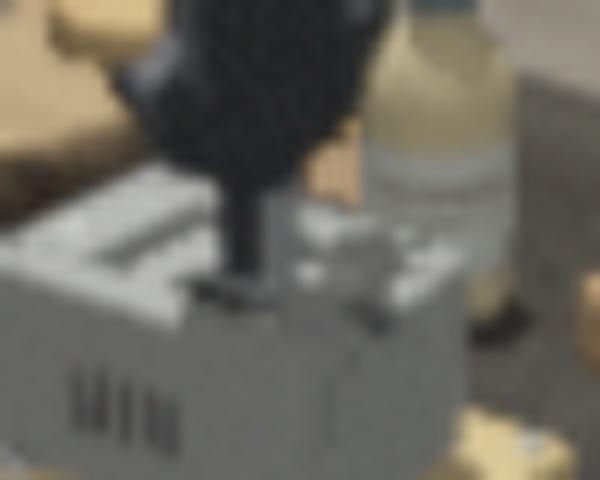

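apply_moves(steps=[[[0, 0, -0.8], 0], [[0, 1.2, -0.8], 0], [[0, 2.4, -0.8], 0], [[0, 2.4, -0.8], 0], [[0, 2.4, -0.8], 0], [[0, 2.4, -0.3], 0], [[0, 2.4, 0], 0], [[0, 2.4, 0], 0]])

```text
t: 28.08
tcp_pos: [0.6067, -0.2983, 0.0786]
ee_rot: [0.696, 0.718, 0.0, 0.0]
force: [0.8, -0.2, 3.6]
grip_width: 0.0001
```

apply_moves(steps=[[[0, -0.3, 0], 0], [[0, -0.7, 0], 0], [[0, -1.1, 0], 0], [[0, -1.5, 0], 0], [[0, -1.9, 0], 0], [[0, -2.3, 0], 0], [[0, -2.3, 0], 0]])

```text
t: 28.67
tcp_pos: [0.5821, -0.2993, 0.0782]
ee_rot: [0.696, 0.718, -0.0, -0.0]
force: [-1.4, -0.3, 5.3]
grip_width: -0.0002
```

apply_moves(steps=[[[0, 0, -1], 0], [[0, 1, -5], 0], [[3, 2.4, -8], 0], [[10, 2.4, -8], 0], [[15, 0, -8], 0], [[15, 0, -8], 0], [[15, 0, -8], 0]])

```text
t: 29.25
tcp_pos: [0.5765, -0.1385, 0.159]
ee_rot: [0.692, 0.722, 0.001, -0.002]
force: [-0.9, 1.3, -0.4]
grip_width: 0.0
```

```bash
python3 look.py x; python3 - <<'E'
from h import *
o=[]
for n in("u","x"):
    t=cv2.imread(f"pics/top_{n}raw.png"); g=t[146:166,305:330]
    o.append(cv2.resize(g,None,fx=15,fy=15,interpolation=cv2.INTER_LANCZOS4))
    print(t[150:160,316:324].mean(2).round().astype(int))
cv2.imwrite("pics/dz.png",np.hstack(o))
s=cv2.imread("pics/scene_xraw.png"); crop("scene",s,260,155,30,20,20,"pics/r2.png")
E
python3 go.py .6045 -.2982 .12 91.77
```

```text
[ 0.57882979 -0.15083786  0.15792722] 29.55 91.60898946601336 [-0.13316146  0.22148968  0.3085686 ]
[[180 189 187 181 180 180 179 179]
 [168 181 182 179 179 180 180 179]
 [153 168 168 166 167 177 180 180]
 [125 131 130 128 139 171 180 180]
 [ 88 107 123 112 120 164 179 180]
 [ 63 103 141 124 114 151 176 180]
 [ 51  77 109  98  95 134 171 180]
 [ 47  62  87  87  92 128 169 180]
 [ 56  94 125 127 126 139 171 180]
 [ 70 123 159 165 163 165 176 180]]
[[118 126 138 150 164 176 180 179]
 [117 119 128 139 152 169 177 179]
 [118 117 120 126 139 158 172 178]
 [120 117 115 115 125 147 164 176]
 [122 119 115 111 117 137 155 170]
 [123 121 117 114 116 130 147 163]
 [125 122 120 116 117 125 138 153]
 [126 124 121 118 117 119 128 143]
 [127 125 122 120 117 116 121 135]
 [128 126 124 122 118 116 117 127]]
t 29.55 tcp [ 0.5788 -0.1508  0.1579] yaw 91.61 F [-0.13  0.22  0.31] w 0.0 j7 1.39 tilt 0.03
shift cm [-14.8, 2.15, 3.8] twist -0.16
```

View pics/dz.png

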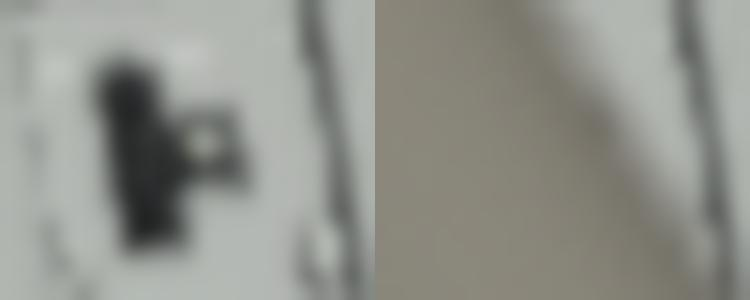

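View pics/r2.png

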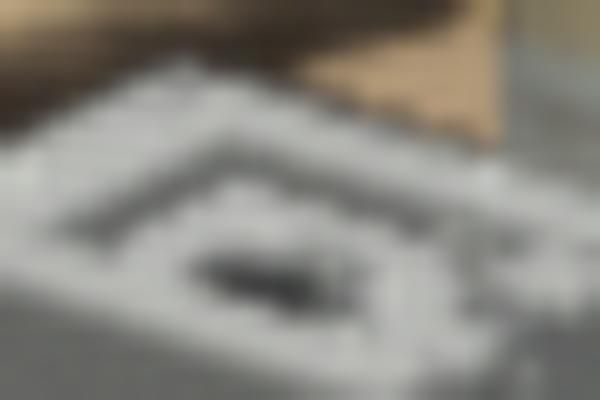

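apply_moves(steps=[[[2, -10, 0], 0], [[2, -10, 0], 0], [[2, -10, 0], 0], [[2, -10, 0], 0]])

```text
t: 29.88
tcp_pos: [0.4735, -0.133, 0.1573]
ee_rot: [0.697, 0.717, -0.002, -0.001]
force: [0.0, -0.5, -0.1]
grip_width: 0.0002
```

```bash
cat > dig.py <<'E'
from h import *
import sys
o=[]
for n in sys.argv[1:]:
    t=cv2.imread(f"pics/top_{n}raw.png"); g=t[146:166,305:330]
    o.append(cv2.resize(g,None,fx=15,fy=15,interpolation=cv2.INTER_LANCZOS4))
    print(t[149:161,315:324].mean(2).round().astype(int))
cv2.imwrite("pics/dz.png",np.hstack(o[-2:]))
E
python3 look.py y; python3 dig.py u y; python3 go.py .6055 -.298 .12 91.77
```

```text
[ 0.47957768 -0.13243173  0.15835792] 30.1833 91.71564154778757 [-0.28574141  1.02749534 -0.87511383]
[[177 190 194 190 183 180 179 180 179]
 [147 180 189 187 181 180 180 179 179]
 [117 168 181 182 179 179 180 180 179]
 [ 98 153 168 168 166 167 177 180 180]
 [ 83 125 131 130 128 139 171 180 180]
 [ 63  88 107 123 112 120 164 179 180]
 [ 51  63 103 141 124 114 151 176 180]
 [ 46  51  77 109  98  95 134 171 180]
 [ 45  47  62  87  87  92 128 169 180]
 [ 44  56  94 125 127 126 139 171 180]
 [ 43  70 123 159 165 163 165 176 180]
 [ 40  66 123 168 178 178 178 180 180]]
[[174 190 193 190 183 180 180 180 179]
 [145 181 189 187 182 180 180 180 179]
 [115 167 181 181 180 179 180 180 179]
 [ 97 153 168 168 166 168 177 180 180]
 [ 83 125 130 133 137 144 171 180 180]
 [ 70  85  98 126 143 142 167 179 180]
 [ 59  59  81 116 130 140 159 176 180]
 [ 51  52  73 104 109 126 143 172 180]
 [ 43  49  68  97 106 114 133 170 180]
 [ 40  54  86 111 121 128 140 171 181]
 [ 42  67 118 150 158 161 165 177 180]
 [ 41  66 121 166 177 179 179 180 180]]
t 30.18 tcp [ 0.4796 -0.1324  0.1584] yaw 91.72 F [-0.29  1.03 -0.88] w -0.0002 j7 1.42 tilt 0.08
shift cm [-16.93, 12.09, 3.84] twist -0.05
```

View pics/dz.png

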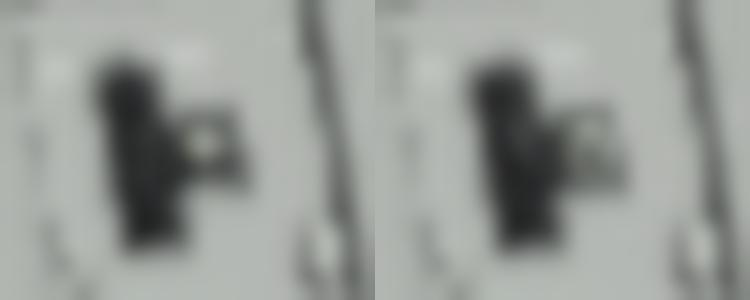

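apply_moves(steps=[[[-17, 12.1, 0], 0], [[-17, 12.1, 0], 0], [[-17, 12.1, 0], 0], [[-17, 12.1, 0], 0], [[-17, 12.1, 1], 0], [[-17, 12.1, 4], 0], [[-17, 12.1, 6.5], 0], [[-17, 12.1, 6.5], 0]])

```text
t: 30.85
tcp_pos: [0.6017, -0.2981, 0.0869]
ee_rot: [0.697, 0.718, -0.001, -0.004]
force: [-0.7, 1.0, -1.4]
grip_width: -0.0003
```

```bash
 python3 go.py .6055 -.298 .0783 91.77
```

```text
t 30.85 tcp [ 0.6017 -0.2981  0.0869] yaw 91.7 F [-0.68  1.   -1.43] w -0.0003 j7 1.58 tilt 0.52
shift cm [-0.0, 0.39, 0.86] twist -0.07
```

apply_moves(steps=[[[0, 0, 0], 0], [[0, 0, 0], 0], [[0, 0, 0], 0]])

```text
t: 31.1
tcp_pos: [0.6059, -0.2981, 0.0954]
ee_rot: [0.696, 0.718, 0.001, 0.001]
force: [0.0, 0.3, 1.9]
grip_width: 0.0003
```

apply_moves(steps=[[[0, 0, 0.6], 0], [[0, 0, 1.1], 0], [[0, 0, 1.4], 0], [[0, 0, 1.5], 0], [[0, 0, 1.5], 0]])

```text
t: 31.52
tcp_pos: [0.6049, -0.2983, 0.0788]
ee_rot: [0.696, 0.718, 0.0, 0.0]
force: [0.2, 0.5, 2.6]
grip_width: -0.0001
```

apply_moves(steps=[[[0, -0.2, 0], 0], [[0, -0.5, 0], 0], [[0, -0.8, 0], 0]])

```text
t: 31.77
tcp_pos: [0.5974, -0.2984, 0.079]
ee_rot: [0.696, 0.718, 0.001, 0.001]
force: [3.6, 0.4, 3.7]
grip_width: -0.0003
```

apply_moves(steps=[[[0, -0.3, 0], 0], [[0, -0.6, 0], 0], [[0, -0.9, 0], 0]])

```text
t: 32.02
tcp_pos: [0.588, -0.2988, 0.0789]
ee_rot: [0.696, 0.718, 0.001, 0.001]
force: [3.9, 0.9, 5.5]
grip_width: 0.0003
```

apply_moves(steps=[[[0, -0.2, 0], 0], [[0, -0.4, 0], 0], [[0, -0.4, 0], 0]])

```text
t: 32.27
tcp_pos: [0.5829, -0.299, 0.0783]
ee_rot: [0.696, 0.718, -0.0, -0.0]
force: [2.0, -0.2, 5.8]
grip_width: 0.0001
```

apply_moves(steps=[[[0, 0.4, 0], 0], [[0, 0.9, 0], 0], [[0, 1.4, 0], 0], [[0, 1.9, 0], 0], [[0, 2.3, 0], 0], [[0, 2.4, 0], 0], [[0, 2.4, 0], 0]])

```text
t: 32.85
tcp_pos: [0.6071, -0.298, 0.0783]
ee_rot: [0.696, 0.718, -0.0, -0.0]
force: [0.2, 1.5, 6.8]
grip_width: 0.0
```

apply_moves(steps=[[[0, 0, -0.8], 0], [[0, -1.2, -0.8], 0], [[0, -2.4, -0.8], 0], [[0, -2.4, -0.8], 0], [[0, -2.4, -0.8], 0], [[0, -2.4, -0.3], 0], [[0, -2.4, 0], 0], [[0, -2.4, 0], 0]])

```text
t: 33.52
tcp_pos: [0.5841, -0.2988, 0.0785]
ee_rot: [0.696, 0.718, 0.0, 0.0]
force: [-1.5, -0.9, 6.2]
grip_width: -0.0
```

apply_moves(steps=[[[0, 0.4, 0], 0], [[0, 0.9, 0], 0], [[0, 1.4, 0], 0], [[0, 1.9, 0], 0], [[0, 2.3, 0], 0], [[0, 2.4, 0], 0], [[0, 2.4, 0], 0]])

```text
t: 34.1
tcp_pos: [0.6084, -0.2978, 0.0783]
ee_rot: [0.696, 0.718, 0.001, 0.0]
force: [1.6, 0.1, 4.2]
grip_width: 0.0003
```

apply_moves(steps=[[[0, 0, -0.8], 0], [[0, -1.2, -0.8], 0], [[0, -2.4, -0.8], 0], [[0, -2.4, -0.8], 0], [[0, -2.4, -0.8], 0], [[0, -2.4, -0.3], 0], [[0, -2.4, 0], 0], [[0, -2.4, 0], 0]])

```text
t: 34.77
tcp_pos: [0.5843, -0.2988, 0.0785]
ee_rot: [0.696, 0.718, 0.0, 0.0]
force: [-1.2, -0.0, 5.4]
grip_width: -0.0001
```

apply_moves(steps=[[[0, 0.4, 0], 0], [[0, 0.9, 0], 0], [[0, 1.4, 0], 0], [[0, 1.9, 0], 0], [[0, 2.3, 0], 0], [[0, 2.4, 0], 0], [[0, 2.4, 0], 0]])

```text
t: 35.35
tcp_pos: [0.6085, -0.2978, 0.0783]
ee_rot: [0.696, 0.718, 0.001, 0.0]
force: [1.2, 0.5, 3.7]
grip_width: 0.0001
```

apply_moves(steps=[[[0, 0, -0.8], 0], [[0, -1.2, -0.8], 0], [[0, -2.4, -0.8], 0], [[0, -2.4, -0.8], 0], [[0, -2.4, -0.8], 0], [[0, -2.4, -0.3], 0], [[0, -2.4, 0], 0], [[0, -2.4, 0], 0]])

```text
t: 36.02
tcp_pos: [0.5843, -0.2988, 0.0785]
ee_rot: [0.696, 0.718, 0.0, 0.0]
force: [-1.9, -0.0, 5.2]
grip_width: 0.0003
```

apply_moves(steps=[[[0, 0.4, 0], 0], [[0, 0.9, 0], 0], [[0, 1.4, 0], 0], [[0, 1.9, 0], 0], [[0, 2.3, 0], 0], [[0, 2.4, 0], 0], [[0, 2.4, 0], 0]])

```text
t: 36.6
tcp_pos: [0.6085, -0.2978, 0.0783]
ee_rot: [0.696, 0.718, 0.001, 0.0]
force: [0.9, 0.6, 3.5]
grip_width: 0.0004
```

apply_moves(steps=[[[0, 0, -1], 0], [[0, 0, -5], 0], [[4, -3, -8], 0], [[8, -6, -8], 0], [[12, -9, -8], 0], [[17, -12, -8], 0], [[17, -12, -8], 0], [[17, -12, -8], 0]])

```text
t: 37.27
tcp_pos: [0.4775, -0.1261, 0.1583]
ee_rot: [0.694, 0.72, -0.001, -0.001]
force: [0.1, 0.4, -0.2]
grip_width: -0.0001
```

```bash
python3 look.py A; python3 dig.py y A; python3 go.py .6055 -.298 .12 91.77
```

```text
[ 0.48314565 -0.1335243   0.15826479] 37.5667 91.62228048598357 [ 0.17212563 -0.15009637  0.66136288]
[[174 190 193 190 183 180 180 180 179]
 [145 181 189 187 182 180 180 180 179]
 [115 167 181 181 180 179 180 180 179]
 [ 97 153 168 168 166 168 177 180 180]
 [ 83 125 130 133 137 144 171 180 180]
 [ 70  85  98 126 143 142 167 179 180]
 [ 59  59  81 116 130 140 159 176 180]
 [ 51  52  73 104 109 126 143 172 180]
 [ 43  49  68  97 106 114 133 170 180]
 [ 40  54  86 111 121 128 140 171 181]
 [ 42  67 118 150 158 161 165 177 180]
 [ 41  66 121 166 177 179 179 180 180]]
[[174 190 194 190 183 180 180 180 179]
 [145 180 189 187 182 180 180 179 179]
 [116 168 181 182 180 179 179 180 179]
 [ 99 153 167 168 166 167 176 179 180]
 [ 83 125 129 124 124 139 170 180 179]
 [ 67  87  96 102 103 125 166 179 180]
 [ 58  61  88 116 109 121 154 175 180]
 [ 58  57  85 121 115 118 140 171 180]
 [ 54  56  81 116 115 113 132 169 180]
 [ 45  59  92 119 124 128 140 171 180]
 [ 41  69 119 150 158 162 165 177 180]
 [ 37  64 121 166 177 178 178 180 180]]
t 37.57 tcp [ 0.4831 -0.1335  0.1583] yaw 91.62 F [ 0.17 -0.15  0.66] w -0.0004 j7 1.41 tilt 0.04
shift cm [-16.79, 11.76, 3.83] twist -0.15
```

View pics/dz.png

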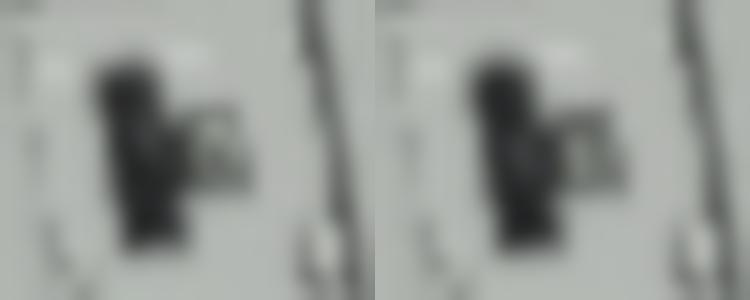

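apply_moves(steps=[[[-16.8, 10.5, 0], 0], [[-16.8, 10.5, 0], 0], [[-16.8, 10.5, 0], 0], [[-16.8, 10.5, 0], 0], [[-16.8, 10.5, 2], 0], [[-16.8, 10.5, 5], 0], [[-16.8, 10.5, 6.5], 0], [[-16.8, 10.5, 6.5], 0]])

```text
t: 38.23
tcp_pos: [0.5893, -0.2963, 0.0882]
ee_rot: [0.697, 0.718, -0.001, -0.004]
force: [-0.7, 0.2, -0.4]
grip_width: 0.0003
```

apply_moves(steps=[[[0, 0, 0], 0], [[0, 0, 0], 0], [[0, 0, 0.5], 0], [[0, 0, 0.9], 0], [[0, 0, 0.9], 0], [[0, 0, 0.9], 0]])

```text
t: 38.73
tcp_pos: [0.5923, -0.2966, 0.0845]
ee_rot: [0.696, 0.718, -0.0, 0.0]
force: [0.5, -0.9, -0.1]
grip_width: -0.0002
```

```bash
 python3 go.py .592 -.298 .078 91.77
```

```text
t 38.73 tcp [ 0.5923 -0.2966  0.0845] yaw 91.77 F [ 0.46 -0.89 -0.08] w -0.0002 j7 1.57 tilt 0.02
shift cm [-0.14, -0.04, 0.65] twist 0.0
```

Shift y slightly and lower to contact, then roll 3 mm.

apply_moves(steps=[[[-0.1, 0, 0.2], 0], [[-0.1, 0, 0.45], 0], [[-0.1, 0, 0.65], 0], [[-0.1, 0, 0.65], 0]])

```text
t: 39.07
tcp_pos: [0.5937, -0.2979, 0.0789]
ee_rot: [0.696, 0.718, 0.001, 0.001]
force: [-0.4, 0.5, 5.7]
grip_width: 0.0003
```

apply_moves(steps=[[[0, 0.1, 0], 0], [[0, 0.2, 0], 0], [[0, 0.32, 0], 0], [[0, 0.32, 0], 0], [[0, 0.32, 0], 0]])

```text
t: 39.48
tcp_pos: [0.5967, -0.2977, 0.0789]
ee_rot: [0.696, 0.718, 0.0, 0.001]
force: [-0.6, 0.3, 6.4]
grip_width: 0.0001
```

apply_moves(steps=[[[0, 0, -1], 0], [[0, 0, -5], 0], [[4, -3, -8], 0], [[8, -6, -8], 0], [[12, -9, -8], 0], [[17, -11, -8], 0], [[17, -11, -8], 0], [[17, -11, -8], 0]])

```text
t: 40.15
tcp_pos: [0.4764, -0.1239, 0.1581]
ee_rot: [0.693, 0.721, -0.001, -0.001]
force: [-0.5, 0.3, -0.2]
grip_width: 0.0001
```

```bash
python3 look.py B; python3 dig.py A B; python3 go.py .592 -.298 .12 91.77; python3 - <<'E'
from h import *
a=[]
for n in "uyB":
    s=cv2.imread(f"pics/scene_{n}raw.png"); crop("scene",s,262,157,26,18,14,"pics/z.png"); a.append(cv2.imread("pics/z.png"))
cv2.imwrite("pics/r2.png",np.vstack(a)[:,:]) 
E
```

```text
[ 0.48116833 -0.1323065   0.15778268] 40.45 91.638100525016 [ 0.24823713  0.01287726 -0.51504198]
[[174 190 194 190 183 180 180 180 179]
 [145 180 189 187 182 180 180 179 179]
 [116 168 181 182 180 179 179 180 179]
 [ 99 153 167 168 166 167 176 179 180]
 [ 83 125 129 124 124 139 170 180 179]
 [ 67  87  96 102 103 125 166 179 180]
 [ 58  61  88 116 109 121 154 175 180]
 [ 58  57  85 121 115 118 140 171 180]
 [ 54  56  81 116 115 113 132 169 180]
 [ 45  59  92 119 124 128 140 171 180]
 [ 41  69 119 150 158 162 165 177 180]
 [ 37  64 121 166 177 178 178 180 180]]
[[178 190 194 190 183 180 180 180 179]
 [148 181 189 187 182 180 180 179 179]
 [117 168 181 182 180 179 179 180 179]
 [100 155 172 172 167 167 177 180 180]
 [ 87 133 148 142 127 138 170 180 179]
 [ 70  95 116 121 103 121 165 179 180]
 [ 55  61  86 108 107 125 156 175 180]
 [ 51  52  73 106 111 114 138 171 180]
 [ 49  50  62  86  90  95 128 169 180]
 [ 46  55  82 100 107 120 138 170 180]
 [ 44  68 117 148 156 160 165 176 181]
 [ 41  66 122 166 177 178 178 180 180]]
t 40.45 tcp [ 0.4812 -0.1323  0.1578] yaw 91.64 F [ 0.25  0.01 -0.52] w -0.0 j7 1.41 tilt 0.03
shift cm [-16.88, 10.6, 3.78] twist -0.13
```

View pics/dz.png

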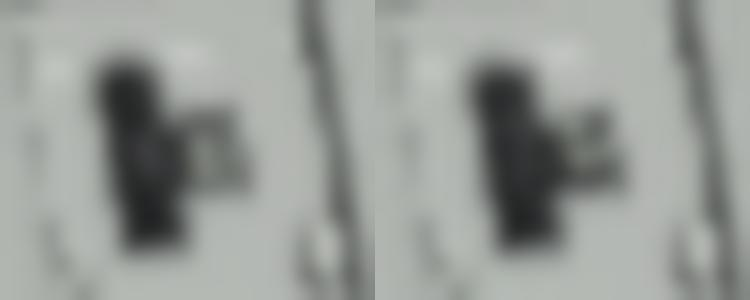

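View pics/r2.png

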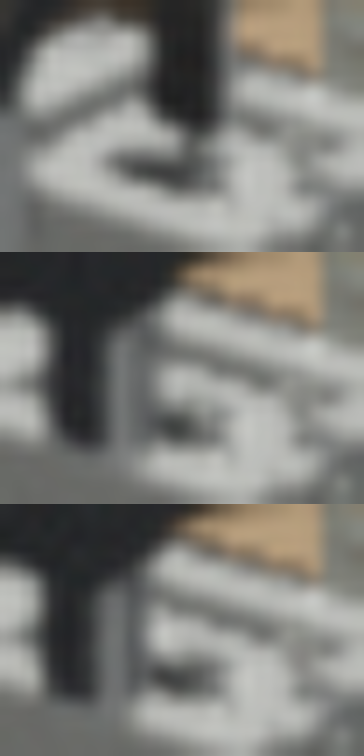

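```bash
python3 - <<'E'
from h import *
I={n:cv2.imread(f"pics/top_{n}raw.png").astype(float).mean(2)[150:162,315:323] for n in "uyAB"}
# bg: min over images, symmetrised by mirror about centre? just min
bg=np.min(list(I.values()),0)
for n in I:
    d=I[n]-bg; r=d[:,1:7].sum(1); print(n,r.round().astype(int), "cent",round((r*np.arange(150,162)).sum()/r.sum(),2))
print(bg.round().astype(int))
C_=C["top"]
# projected window corners for several depths
from fit import w
for z in (73.5,71.5): print(z,proj("top",w([.5954,-.3022,.031],[[7,1.5,z],[7,-13.5,z],[-7,-13.5,z],[-7,1.5,z],[0,-6,z],[0,8,79.5]])).round(2).tolist())
E
```

```text
u [ 1  2  3 14 45 78  9  1 65 32  7  7] cent 156.21
y [ 2  2  3 31 91 65 53 65 38  7  4  9] cent 155.59
A [  1   1   0   2   9  30  81 112  60  10   0   1] cent 156.66
B [ 1  2 13 49 52 24 40 10  1  2  3  7] cent 154.61
[[145 180 189 187 181 180 180 179]
 [115 167 181 181 179 179 179 180]
 [ 97 153 167 168 166 167 176 179]
 [ 83 125 129 124 124 138 170 180]
 [ 63  85  96 102 103 120 164 179]
 [ 51  59  81 108 107 114 151 175]
 [ 46  51  73 104  98  95 134 171]
 [ 43  47  62  86  87  92 128 169]
 [ 40  54  82 100 107 120 138 170]
 [ 41  67 117 148 156 160 165 176]
 [ 37  64 121 166 177 178 178 180]
 [ 49  68 120 168 180 181 181 181]]
73.5 [[315.65, 152.71], [320.55, 152.15], [321.24, 156.56], [316.34, 157.12], [318.44, 154.63], [314.15, 154.57]]
71.5 [[315.56, 152.9], [320.44, 152.35], [321.14, 156.75], [316.24, 157.31], [318.34, 154.82], [314.15, 154.57]]
```

apply_moves(steps=[[[-16.9, 10.9, 0], 0], [[-16.9, 10.9, 0], 0], [[-16.9, 10.9, 0], 0], [[-16.9, 10.9, 0], 0], [[-16.9, 10.9, 2], 0], [[-16.9, 10.9, 5], 0], [[-16.9, 10.9, 6.5], 0], [[-16.9, 10.9, 7], 0]])

```text
t: 41.12
tcp_pos: [0.5922, -0.2965, 0.0836]
ee_rot: [0.697, 0.717, -0.001, -0.003]
force: [0.3, 0.5, -0.2]
grip_width: 0.0001
```

apply_moves(steps=[[[0, 0, 0], 0], [[0, 0, 0], 0], [[0, 0, 0], 0], [[0, 0, 0], 0], [[0, 0, 0], 0], [[0, 0, 0], 0]])

```text
t: 41.62
tcp_pos: [0.5949, -0.2966, 0.0887]
ee_rot: [0.696, 0.718, 0.0, 0.001]
force: [0.2, -0.4, -0.3]
grip_width: -0.0001
```

apply_moves(steps=[[[-0.1, 0, 0.3], 0], [[-0.1, 0, 0.55], 0], [[-0.1, 0, 0.75], 0], [[-0.1, 0, 0.9], 0], [[-0.1, 0, 1.0], 0], [[-0.1, 0, 1.05], 0], [[-0.1, 0, 1.05], 0], [[-0.1, 0, 1.05], 0]])

```text
t: 42.28
tcp_pos: [0.5961, -0.2976, 0.0788]
ee_rot: [0.696, 0.718, 0.001, 0.001]
force: [-0.5, 1.1, 8.7]
grip_width: -0.0001
```

```bash
 python3 go.py .592 -.298 .078 91.77
```

```text
t 42.28 tcp [ 0.5961 -0.2976  0.0788] yaw 91.77 F [-0.47  1.11  8.73] w -0.0001 j7 1.57 tilt 0.16
shift cm [-0.03, -0.41, 0.08] twist -0.0
```

apply_moves(steps=[[[0, -0.08, 0], 0], [[0, -0.16, 0], 0], [[0, -0.25, 0], 0], [[0, -0.25, 0], 0], [[0, -0.25, 0], 0]])

```text
t: 42.7
tcp_pos: [0.5941, -0.2976, 0.0789]
ee_rot: [0.696, 0.718, 0.001, 0.002]
force: [1.2, -0.4, 7.9]
grip_width: -0.0002
```

apply_moves(steps=[[[0, 0, -1], 0], [[0, 0, -5], 0], [[4, -3, -8], 0], [[8, -6, -8], 0], [[12, -9, -8], 0], [[17, -11, -8], 0], [[17, -11, -8], 0], [[17, -11, -8], 0]])

```text
t: 43.37
tcp_pos: [0.4728, -0.1241, 0.1575]
ee_rot: [0.693, 0.721, -0.001, -0.001]
force: [0.2, -0.1, 0.7]
grip_width: -0.0002
```

```bash
python3 look.py D; python3 dig.py y D;  python3 - <<'E'
from h import *
I={n:cv2.imread(f"pics/top_{n}raw.png").astype(float).mean(2)[150:162,315:323] for n in "uyABD"}
bg=np.min(list(I.values()),0)
for n in I:
    d=I[n]-bg; r=d[:,1:7].sum(1); print(n,r.round().astype(int), "cent",round((r*np.arange(150,162))[2:10].sum()/r[2:10].sum(),2))
E
python3 go.py .592 -.298 .12 91.77
```

```text
[ 0.47762248 -0.1324052   0.15722872] 43.6667 91.6392019488031 [ 0.6809177   0.69611384 -0.89646752]
[[174 190 193 190 183 180 180 180 179]
 [145 181 189 187 182 180 180 180 179]
 [115 167 181 181 180 179 180 180 179]
 [ 97 153 168 168 166 168 177 180 180]
 [ 83 125 130 133 137 144 171 180 180]
 [ 70  85  98 126 143 142 167 179 180]
 [ 59  59  81 116 130 140 159 176 180]
 [ 51  52  73 104 109 126 143 172 180]
 [ 43  49  68  97 106 114 133 170 180]
 [ 40  54  86 111 121 128 140 171 181]
 [ 42  67 118 150 158 161 165 177 180]
 [ 41  66 121 166 177 179 179 180 180]]
[[178 190 194 190 183 180 180 180 179]
 [148 180 189 187 182 180 180 180 179]
 [117 167 181 182 180 179 179 180 179]
 [100 155 173 173 168 167 177 180 180]
 [ 85 133 148 145 132 139 170 180 180]
 [ 65  93 113 117 106 122 165 179 180]
 [ 52  61  91 118 115 127 155 175 180]
 [ 52  53  79 112 107 112 138 171 180]
 [ 51  49  62  83  82  93 128 169 180]
 [ 47  56  83 100 106 119 138 170 180]
 [ 41  68 117 148 155 160 165 177 180]
 [ 37  64 122 166 177 178 178 180 180]]
u [ 1  2  3 14 45 78  9  9 68 33  7  7] cent 156.09
y [ 2  2  3 31 91 65 53 73 40  7  4  9] cent 155.52
A [  1   1   0   2   9  30  81 120  63  11   1   2] cent 156.71
B [ 1  2 13 49 52 24 40 17  4  2  3  7] cent 154.53
D [ 2  1 16 58 47 48 47  4  2  1  1  3] cent 154.35
t 43.67 tcp [ 0.4776 -0.1324  0.1572] yaw 91.64 F [ 0.68  0.7  -0.9 ] w -0.0 j7 1.41 tilt 0.03
shift cm [-16.88, 10.96, 3.72] twist -0.13
```

View pics/dz.png

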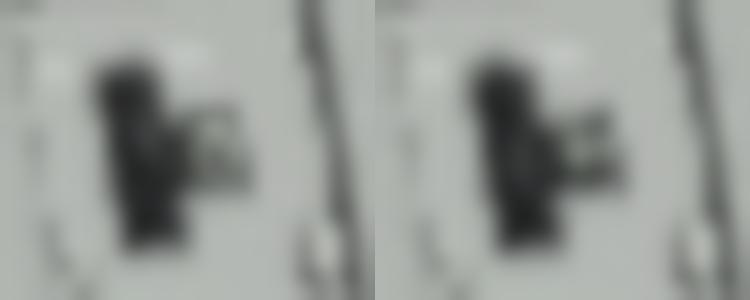

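apply_moves(steps=[[[-16.9, 11.2, 0], 0], [[-16.9, 11.2, 0], 0], [[-16.9, 11.2, 0], 0], [[-16.9, 11.2, 0], 0], [[-16.9, 11.2, 2], 0], [[-16.9, 11.2, 5], 0], [[-16.9, 11.2, 6.5], 0], [[-16.9, 11.2, 7], 0]])

```text
t: 44.33
tcp_pos: [0.5918, -0.2967, 0.0831]
ee_rot: [0.697, 0.717, -0.001, -0.003]
force: [-0.3, 0.6, 0.8]
grip_width: 0.0003
```

apply_moves(steps=[[[0, 0, 0], 0], [[0, 0, 0], 0], [[0, 0, 0], 0], [[0, 0, 0], 0], [[0, 0, 0], 0], [[0, 0, 0], 0]])

```text
t: 44.83
tcp_pos: [0.5944, -0.2967, 0.0882]
ee_rot: [0.696, 0.718, 0.0, 0.001]
force: [-0.4, 0.2, -0.2]
grip_width: -0.0001
```

apply_moves(steps=[[[-0.1, 0, 0.3], 0], [[-0.1, 0, 0.55], 0], [[-0.1, 0, 0.75], 0], [[-0.1, 0, 0.85], 0], [[-0.1, 0, 0.95], 0], [[-0.1, 0, 0.97], 0], [[-0.1, 0, 0.97], 0], [[-0.1, 0, 0.97], 0]])

```text
t: 45.5
tcp_pos: [0.5953, -0.2976, 0.0789]
ee_rot: [0.696, 0.718, 0.001, 0.001]
force: [-1.8, 0.6, 8.3]
grip_width: 0.0
```

apply_moves(steps=[[[0, -0.15, 0], 0], [[0, -0.3, 0], 0], [[0, -0.45, 0], 0], [[0, -0.52, 0], 0], [[0, -0.52, 0], 0], [[0, -0.52, 0], 0]])

```text
t: 46.0
tcp_pos: [0.5905, -0.2978, 0.0789]
ee_rot: [0.696, 0.718, 0.001, 0.001]
force: [0.3, 0.9, 6.2]
grip_width: -0.0
```

apply_moves(steps=[[[0, 0, -1], 0], [[0, 0, -5], 0], [[4, -3, -8], 0], [[8, -6, -8], 0], [[12, -9, -8], 0], [[17, -11, -8], 0], [[17, -11, -8], 0], [[17, -11, -8], 0]])

```text
t: 46.67
tcp_pos: [0.4696, -0.1243, 0.1578]
ee_rot: [0.693, 0.721, -0.001, -0.001]
force: [0.0, -0.1, -0.6]
grip_width: 0.0
```

```bash
python3 look.py E; python3 dig.py y E;  python3 - <<'E'
from h import *
I={n:cv2.imread(f"pics/top_{n}raw.png").astype(float).mean(2)[150:162,315:323] for n in "uyABDE"}
bg=np.min(list(I.values()),0)
for n in I:
    d=I[n]-bg; r=d[:,1:7].sum(1); print(n,r.round().astype(int), "cent",round((r*np.arange(150,162))[2:10].sum()/r[2:10].sum(),2))
E
python3 go.py .592 -.298 .12 91.77
```

```text
[ 0.47441739 -0.13247932  0.15755735] 46.9667 91.64021904292576 [-0.03112404  0.15099124 -0.36269014]
[[174 190 193 190 183 180 180 180 179]
 [145 181 189 187 182 180 180 180 179]
 [115 167 181 181 180 179 180 180 179]
 [ 97 153 168 168 166 168 177 180 180]
 [ 83 125 130 133 137 144 171 180 180]
 [ 70  85  98 126 143 142 167 179 180]
 [ 59  59  81 116 130 140 159 176 180]
 [ 51  52  73 104 109 126 143 172 180]
 [ 43  49  68  97 106 114 133 170 180]
 [ 40  54  86 111 121 128 140 171 181]
 [ 42  67 118 150 158 161 165 177 180]
 [ 41  66 121 166 177 179 179 180 180]]
[[175 190 194 191 183 180 180 180 179]
 [145 180 189 187 182 180 180 180 179]
 [115 168 181 181 180 179 179 180 179]
 [ 99 153 168 168 166 167 177 180 179]
 [ 83 125 132 129 125 139 171 180 180]
 [ 64  88 105 117 105 124 166 179 180]
 [ 53  61  92 120 109 119 154 176 180]
 [ 50  53  76 108 106 116 140 171 180]
 [ 50  51  72 101 100 109 132 169 180]
 [ 46  58  89 114 116 126 140 171 180]
 [ 41  68 119 150 157 161 165 177 181]
 [ 37  64 121 166 177 178 179 180 180]]
u [ 1  2  3 14 45 78  9  9 68 33  8  7] cent 156.09
y [ 2  2  3 31 91 65 53 73 40  7  5  9] cent 155.52
A [  1   1   0   2   9  30  81 120  63  11   1   2] cent 156.71
B [ 1  2 13 49 52 24 40 17  4  2  4  7] cent 154.53
D [ 2  1 16 58 47 48 47  4  2  1  2  3] cent 154.35
E [ 2  2  2 11 36 36 44 70 43  9  2  2] cent 156.13
t 46.97 tcp [ 0.4744 -0.1325  0.1576] yaw 91.64 F [-0.03  0.15 -0.36] w 0.0002 j7 1.41 tilt 0.03
shift cm [-16.88, 11.28, 3.76] twist -0.13
```

View pics/dz.png

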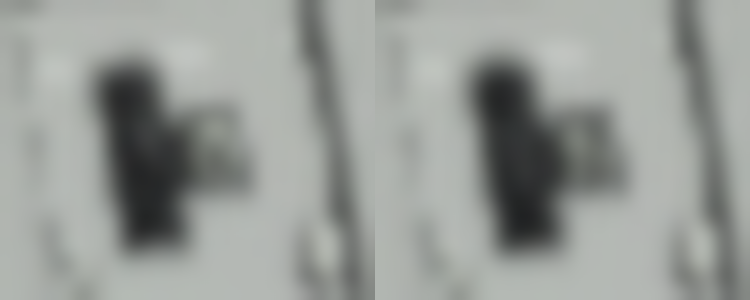

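```bash
cat > rf.py <<'E'
from fit import *
from scipy.ndimage import gaussian_filter, map_coordinates
I={n:cv2.imread(f"pics/top_{n}raw.png").astype(float).mean(2) for n in "uyABDE"}
TP=[.5954,-.3022,.031]; SS=8
r0,r1,c0,c1=149,163,315,325
yy,xx=np.mgrid[r0*SS:(r1)*SS,c0*SS:(c1)*SS]; px=np.stack([(xx+.5)/SS-.5,(yy+.5)/SS-.5],-1).reshape(-1,2)
Zp=.0735
def glyph(ch,font):
    g=np.zeros((400,400),np.uint8); (w_,h_),_=cv2.getTextSize(ch,font,8,30)
    cv2.putText(g,ch,(200-w_//2,200+h_//2),font,8,255,30,cv2.LINE_AA)
    ys,xs=np.nonzero(g>127); g=g[ys.min():ys.max()+1,xs.min():xs.max()+1]
    return cv2.resize(g,(60,90),interpolation=cv2.INTER_AREA)/255.
G={}
def render(p,s,ch,font=0,dz=.0):
    # p: du,dv (px shift), dark, white, sigma, H, W, surround
    du,dv,dark,white,sig,H,W,sur,rs=p
    P=unproj("top",px-[du,dv],np.full(len(px),Zp))
    c,sn=np.cos(TP[2]),np.sin(TP[2]); d=P[:,:2]-TP[:2]
    X=(d[:,0]*c+d[:,1]*sn)*1000; Y=(-d[:,0]*sn+d[:,1]*c)*1000+6
    inw=(abs(X)<7)&(abs(Y)<7.5)
    rim=(Y>9.5)&(Y<18.5)&(abs(X)<18.6)
    k=(ch,font)
    if k not in G: G[k]=glyph(ch,font)
    g=G[k]; v=(H/2-(X-s))/H*90-.5; u=(W/2-Y)/W*60-.5
    gl=map_coordinates(g,[v,u],order=1,cval=0)
    im=np.where(inw,dark+(white-dark)*gl,np.where(rim,45,sur)).reshape((r1-r0)*SS,(c1-c0)*SS)
    im=gaussian_filter(im,abs(sig)*SS,mode='nearest')
    return im.reshape(r1-r0,SS,c1-c0,SS).mean((1,3))
sl=(slice(2,12),slice(1,9))
def res(q,assign,font):
    p=q[:9]; out=[]
    for i,(n,ch) in enumerate(assign): out.append((render(p,q[9+i],ch,font)-I[n][r0:r1,c0:c1])[sl].ravel())
    return np.concatenate(out)
if __name__=="__main__":
    for font in(0,2):
      for five in "456":
        as_=[("A",five),("B",five),("D",five),("E",five)]
        x0=[0,.7,60,200,.6,9,6,180,0]+[-3,2,2,-1]
        f=least_squares(res,x0,args=(as_,font),diff_step=1e-2,x_scale=[.3,.3,20,30,.2,2,2,10,1]+[1]*4,loss="soft_l1",f_scale=5,max_nfev=60)
        print(font,five,round(f.cost),f.x.round(2).tolist(),flush=True)
        if five=="5":
            p=f.x[:9]
            for n in "yu":
                for ch in "0123":
                    best=min(((np.abs(render(p,s,ch,font)-I[n][r0:r1,c0:c1])[sl]**2).sum(),s) for s in np.arange(-8,8.1,.5)); print("  ",n,ch,round(best[0]),best[1])
            for ch in "0123456789":
                print("   E as",ch,[ (round(b[0]),b[1]) for b in [min(((np.abs(render(p,s,ch,font)-I["E"][r0:r1,c0:c1])[sl]**2).sum(),s) for s in np.arange(-8,8.1,.5))]])
E
time timeout 500 python3 rf.py
```

```text
0 4 12159 [-0.63, 1.33, -2.79, 395.62, 1.92, 27.57, 0.75, 188.11, 0.0, 4.11, -4.83, -8.26, 10.63]
0 5 11294 [-0.0, 1.43, 36.54, -188.05, 1.82, 11.21, 0.06, 190.36, 13.16, 8.72, 11.1, 12.39, -1.51]
   y 0 16125 8.0
   y 1 16142 3.5
   y 2 16125 -5.5
   y 3 16125 -8.0
   u 0 18000 0.0
   u 1 18000 1.0
   u 2 18000 1.0
   u 3 17999 4.0
   E as 0 [(14240, np.float64(0.0))]
   E as 1 [(14245, np.float64(1.0))]
   E as 2 [(14240, np.float64(1.0))]
   E as 3 [(14241, np.float64(3.5))]
   E as 4 [(14243, np.float64(3.5))]
   E as 5 [(14241, np.float64(3.5))]
   E as 6 [(14241, np.float64(0.0))]
   E as 7 [(14240, np.float64(0.0))]
   E as 8 [(14240, np.float64(1.0))]
   E as 9 [(14240, np.float64(6.0))]
0 6 11461 [-0.23, 1.32, 28.64, 359.33, 1.48, 2.68, 5.31, 183.39, -19.18, -4.76, 1.99, 1.42, -0.65]
2 4 11428 [-0.03, 1.23, 35.7, 106.67, 1.64, 10.87, 5.73, 187.09, 14.34, 10.02, 4.04, 3.68, 4.49]
2 5 11337 [0.03, 1.26, 35.54, 298.69, 1.51, 7.76, 3.36, 185.97, -17.74, 1.2, 7.38, 7.47, 1.3]
   y 0 17505 1.5
   y 1 16544 1.0
   y 2 17606 1.0
   y 3 17388 1.5
   u 0 17836 1.0
   u 1 17541 1.0
   u 2 17762 1.5
   u 3 17662 1.0
   E as 0 [(15055, np.float64(0.5))]
   E as 1 [(14540, np.float64(0.0))]
   E as 2 [(14930, np.float64(0.5))]
   E as 3 [(14830, np.float64(0.0))]
   E as 4 [(14634, np.float64(0.5))]
   E as 5 [(15082, np.float64(-1.0))]
   E as 6 [(15437, np.float64(0.5))]
   E as 7 [(14868, np.float64(-1.0))]
   E as 8 [(15516, np.float64(0.5))]
   E as 9 [(15071, np.float64(0.5))]
2 6 11205 [0.14, 1.31, 29.57, 214.6, 1.39, 7.89, 5.35, 185.44, -0.0, -2.06, 1.16, 1.1, 0.74]
real	0m37.820s
user	0m38.067s
sys	0m0.298s
```

```bash
cat > rf2.py <<'E'
import rf
from rf import *
names="ABDEyu"
M=np.mean([I[n] for n in names],0)
sl=(slice(2,11),slice(1,8))
def dig(q,s,ch,font):
    du,dv,gain,sig,H,W=q
    P=unproj("top",px-[du,dv],np.full(len(px),Zp))
    c,sn=np.cos(TP[2]),np.sin(TP[2]); d=P[:,:2]-TP[:2]
    X=(d[:,0]*c+d[:,1]*sn)*1000; Y=(-d[:,0]*sn+d[:,1]*c)*1000+6
    inw=(abs(X)<7)&(abs(Y)<7.5)
    if (ch,font) not in G: G[(ch,font)]=glyph(ch,font)
    gl=map_coordinates(G[(ch,font)],[(H/2-(X-s))/H*90-.5,(W/2-Y)/W*60-.5],order=1,cval=0)
    im=gaussian_filter((inw*gl).reshape((r1-r0)*SS,(c1-c0)*SS),abs(sig)*SS)
    return gain*im.reshape(r1-r0,SS,c1-c0,SS).mean((1,3))
def R(q,assign,font):
    D=np.array([dig(q[:6],q[6+i],ch,font) for i,ch in enumerate(assign)]); D-=D.mean(0)
    T=np.array([I[n][r0:r1,c0:c1]-M[r0:r1,c0:c1] for n in names])
    return np.concatenate([(D-T)[:,sl[0],sl[1]].ravel(),[(q[0]-0)/.1,(q[1]-.85)/.05,(q[3]-.5)/.05,(q[4]-10)/.5]])
for font in(0,2):
  for five in "456":
   for ss in [("0","2"),("0","3"),("1","3")]:
    as_=[five]*4+list(ss)
    best=None
    for b in(0,1.5):
      x0=[0,.85,100,.5,10,6.5,-3.5+b,1.5+b,2+b,-1.5+b,0,2]
      f=least_squares(R,x0,args=(as_,font),diff_step=2e-2,x_scale=[.1,.1,30,.1,2,2]+[1]*6,max_nfev=40,loss="soft_l1",f_scale=6)
      if best is None or f.cost<best.cost: best=f
    print(font,five,ss,round(best.cost),best.x.round(2).tolist(),flush=True)
E
sed -i 's/^TP=/TP=/' rf.py; time timeout 570 python3 rf2.py
```

```text
0 4 ('0', '2') 2302 [-0.44, 0.64, 125.41, 1.13, 13.46, 5.91, -3.06, 2.68, 2.61, -1.28, -1.78, -1.31]
0 4 ('0', '3') 2426 [-0.51, 0.74, 80.35, 1.08, 11.64, 7.11, -3.23, 4.38, 2.9, -1.62, -2.1, 3.09]
0 4 ('1', '3') 1937 [-0.25, 0.78, 58.49, 0.91, 12.85, 10.33, -2.84, 4.6, 3.75, -0.18, 0.12, 6.14]
0 5 ('0', '2') 2140 [-0.34, 0.81, 97.15, 0.81, 9.12, 8.38, -2.23, 2.28, 2.84, -0.09, 0.74, 1.93]
0 5 ('0', '3') 2312 [-0.18, 0.78, 104.03, 0.79, 10.89, 6.29, -2.4, 2.74, 2.59, -0.71, -0.61, 2.73]
0 5 ('1', '3') 1893 [-0.19, 0.67, 82.47, 0.82, 10.0, 8.81, -2.4, 1.82, 2.49, -0.85, 0.02, 3.54]
0 6 ('0', '2') 2240 [-0.46, 0.79, 72.72, 0.88, 9.95, 9.0, -2.38, 3.0, 2.66, -0.24, 0.63, 2.19]
0 6 ('0', '3') 2228 [0.06, 0.97, 45.78, 0.67, 14.78, 8.59, -4.88, 5.76, 5.64, -3.22, -0.21, 8.49]
0 6 ('1', '3') 2030 [-0.26, 0.83, 68.13, 0.81, 10.25, 8.4, -2.35, 3.4, 3.09, -0.35, 0.1, 3.3]
2 4 ('0', '2') 2381 [-0.34, 0.81, 109.75, 1.01, 13.45, 6.1, -2.56, 1.61, 2.07, -1.26, -1.52, -1.74]
2 4 ('0', '3') 2091 [-0.31, 0.84, -130.41, 0.98, 16.9, 5.14, 5.24, -0.34, -1.39, 2.74, 3.42, 2.86]
2 4 ('1', '3') 1975 [-0.32, 0.71, 67.39, 1.0, 12.36, 10.33, -1.74, 3.95, 3.29, 0.47, 0.13, 3.84]
2 5 ('0', '2') 2159 [-0.5, 0.66, 88.39, 0.85, 9.68, 9.23, -2.09, 1.53, 1.78, -0.61, 0.02, 1.16]
2 5 ('0', '3') 2245 [-0.35, 0.78, 115.33, 0.8, 10.48, 5.04, -2.25, 1.86, 2.16, -0.52, -0.07, 1.31]
2 5 ('1', '3') 1861 [-0.28, 0.75, 117.69, 0.89, 10.61, 7.34, -1.68, 2.16, 2.19, 0.15, 0.52, 1.45]
2 6 ('0', '2') 2160 [-0.07, 0.82, 44.22, 0.66, 11.14, 10.99, -2.07, 2.82, 2.78, -0.3, -0.25, 4.4]
2 6 ('0', '3') 2299 [-0.17, 0.99, 62.53, 0.68, 10.95, 7.31, -1.95, 2.96, 2.91, 0.15, 0.82, 2.82]
2 6 ('1', '3') 2046 [-0.38, 0.78, 102.41, 1.01, 11.91, 7.78, -1.79, 2.66, 2.48, 0.01, 0.11, -0.08]
real	3m16.266s
user	3m13.525s
sys	0m0.382s
```

apply_moves(steps=[[[-16.9, 11.5, 0], 0], [[-16.9, 11.5, 0], 0], [[-16.9, 11.5, 0], 0], [[-16.9, 11.5, 0], 0], [[-16.9, 11.5, 2], 0], [[-16.9, 11.5, 5], 0], [[-16.9, 11.5, 6.5], 0], [[-16.9, 11.5, 7], 0]])

```text
t: 47.63
tcp_pos: [0.5915, -0.2967, 0.0833]
ee_rot: [0.697, 0.717, -0.001, -0.003]
force: [-0.5, 0.3, 0.2]
grip_width: 0.0
```

apply_moves(steps=[[[0, 0, 0], 0], [[0, 0, 0], 0], [[0, 0, 0], 0], [[0, 0, 0], 0], [[0, 0, 0], 0]])

```text
t: 48.05
tcp_pos: [0.5945, -0.2965, 0.0891]
ee_rot: [0.696, 0.718, 0.0, 0.001]
force: [-0.3, 0.7, 0.2]
grip_width: -0.0
```

apply_moves(steps=[[[-0.1, 0, 0.3], 0], [[-0.1, 0, 0.55], 0], [[-0.1, 0, 0.75], 0], [[-0.1, 0, 0.85], 0], [[-0.1, 0, 0.93], 0], [[-0.1, 0, 0.93], 0], [[-0.1, 0, 0.93], 0]])

```text
t: 48.63
tcp_pos: [0.5945, -0.2976, 0.0789]
ee_rot: [0.696, 0.718, 0.0, 0.001]
force: [0.2, -0.4, 4.8]
grip_width: 0.0003
```

apply_moves(steps=[[[0, -0.2, 0], 0], [[0, -0.5, 0], 0], [[0, -0.8, 0], 0]])

```text
t: 48.88
tcp_pos: [0.5866, -0.2979, 0.0789]
ee_rot: [0.696, 0.718, 0.001, 0.001]
force: [0.8, 0.3, 4.1]
grip_width: 0.0001
```

apply_moves(steps=[[[0, -0.2, 0], 0], [[0, -0.2, 0], 0]])

```text
t: 49.05
tcp_pos: [0.5835, -0.298, 0.0785]
ee_rot: [0.696, 0.718, -0.0, 0.0]
force: [-0.7, -0.1, 7.2]
grip_width: -0.0
```

apply_moves(steps=[[[0, 0.2, 0], 0], [[0, 0.5, 0], 0], [[0, 0.8, 0], 0]])

```text
t: 49.3
tcp_pos: [0.5918, -0.2977, 0.0789]
ee_rot: [0.696, 0.718, -0.0, -0.0]
force: [-0.4, -0.0, 8.2]
grip_width: -0.0003
```

apply_moves(steps=[[[0, 0.2, 0], 0], [[0, 0.2, 0], 0]])

```text
t: 49.47
tcp_pos: [0.5944, -0.2975, 0.0789]
ee_rot: [0.696, 0.718, 0.0, 0.0]
force: [0.6, 0.4, 7.3]
grip_width: 0.0
```

apply_moves(steps=[[[0, 0, -1], 0], [[0, 0, -5], 0], [[4, -3, -8], 0], [[8, -6, -8], 0], [[12, -9, -8], 0], [[17, -11, -8], 0], [[17, -11, -8], 0], [[17, -11, -8], 0]])

```text
t: 50.13
tcp_pos: [0.4738, -0.1241, 0.158]
ee_rot: [0.693, 0.721, -0.001, -0.002]
force: [-0.0, -0.1, -1.2]
grip_width: -0.0002
```

```bash
python3 look.py F; python3 - <<'E'
from h import *
I={n:cv2.imread(f"pics/top_{n}raw.png").astype(float).mean(2)[150:162,315:323] for n in "uyABDEF"}
bg=np.min(list(I.values()),0)
for n in I:
    d=I[n]-bg; r=d[:,1:7].sum(1); print(n,r.round().astype(int), "cent",round((r*np.arange(150,162))[2:10].sum()/r[2:10].sum(),2))
E
sed -i 's/names="ABDEyu"/names="ABDEFyu"/; s/\[five\]\*4/[five]*5/; s/-1.5+b,0,2\]/-1.5+b,-1+b,0,2]/; s/\[1\]\*6/[1]*7/; s/for five in "456"/for five in "5"/; s/for ss in .*:/for ss in [("0","2"),("0","3")]:/' rf2.py; sed -i 's/"uyABDE"/"uyABDEF"/' rf.py; timeout 300 python3 rf2.py; python3 go.py .592 -.298 .12 91.77
```

```text
[ 0.4791762  -0.1323889   0.15808081] 50.4333 91.63459602780992 [0.50949281 0.79297177 0.23789833]
u [ 1  2  3 14 45 78 25 22 68 33  8  7] cent 156.13
y [ 3  2  3 31 91 65 69 86 40  7  5  9] cent 155.59
A [  2   2   0   2   9  30  97 133  63  11   1   2] cent 156.69
B [ 2  3 13 49 52 24 56 31  4  2  4  7] cent 154.78
D [ 3  2 16 58 47 48 63 18  2  1  2  3] cent 154.6
E [ 3  2  2 11 36 36 60 84 43  9  2  2] cent 156.17
F [ 1  1  1 15 55 63 39 28 19  5  4  8] cent 155.36
0 5 ('0', '2') 2702 [-0.04, 0.79, 75.34, 0.75, 9.69, 7.66, -2.87, 2.16, 2.96, -1.38, 0.49, -0.45, 0.55]
0 5 ('0', '3') 2671 [-0.26, 0.86, 79.9, 0.72, 9.55, 7.51, -2.35, 2.52, 2.42, 0.39, 1.08, -0.43, 3.61]
2 5 ('0', '2') 2652 [-0.22, 0.7, 83.41, 0.74, 9.93, 6.15, -2.85, 1.93, 2.15, -0.65, 1.19, -0.24, 3.11]
2 5 ('0', '3') 2679 [-0.18, 0.8, 121.66, 0.79, 10.17, 4.46, -2.61, 1.6, 1.95, -0.91, 0.73, -0.66, 0.78]
t 50.43 tcp [ 0.4792 -0.1324  0.1581] yaw 91.63 F [0.51 0.79 0.24] w 0.0001 j7 1.41 tilt 0.01
shift cm [-16.88, 10.81, 3.8] twist -0.14
```

```bash
python3 - <<'E'
import cv2
s=cv2.imread("pics/scene_Fraw.png");cv2.imwrite("pics/fin1.png",cv2.resize(s,(800,600),interpolation=cv2.INTER_CUBIC))
s=cv2.imread("pics/top_Fraw.png");cv2.imwrite("pics/fin2.png",cv2.resize(s,(800,600),interpolation=cv2.INTER_CUBIC))
E
```

```text
(no output)
```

View pics/fin1.png

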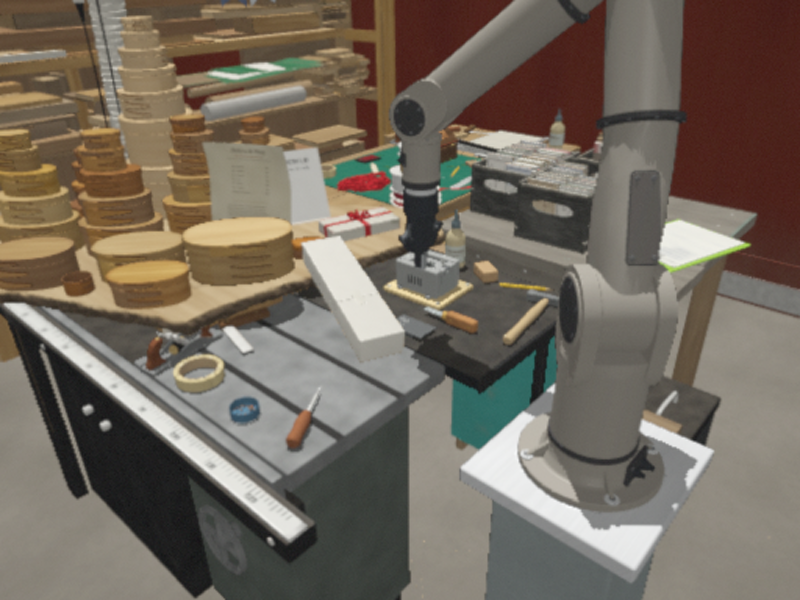

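View pics/fin2.png

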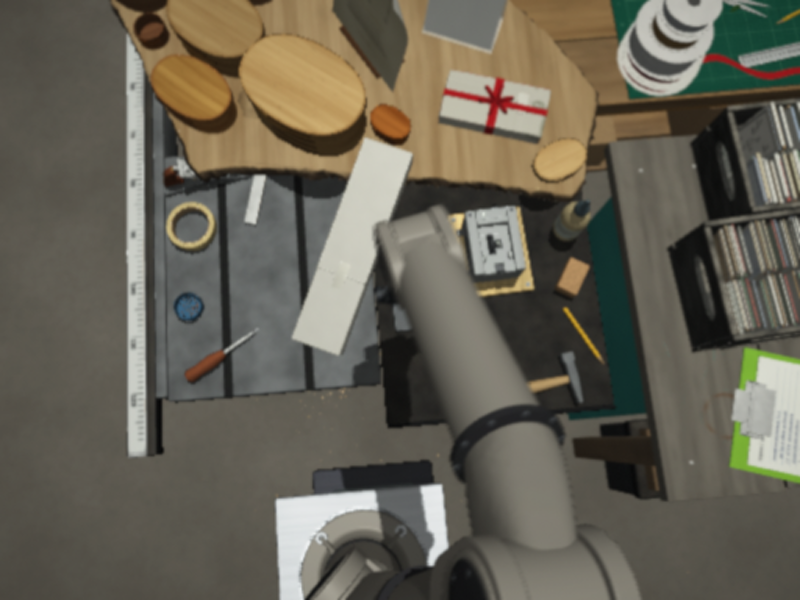

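The cover lies flat at about (430,328) in the scene picture and the tool beside it at about (455,318). Every other item is at its starting pixel position. Handing in.

```bash
python3 -c "
from plant import arm
print(arm.job_done()); print(arm.get_state()['t'])"
```

```text
the job is handed in; nothing more can be done
None
the job is handed in; nothing more can be done
```

I carried out the whole job and handed it in at about 50.5 s. The one thing I could not confirm by eye is the digit, because it spans only about 4 pixels in the pictures.

- **Cover and tool:** I levered the cover loose with the pry tool in the notch. The tool went down on the table first, then I lifted the cover off and laid it flat, outer face up, beside it.
- **Thumbwheel:** I rolled it down to the stop at 0. There the fingertip slipped at about 3.7 N, against about 0.8 N when the wheel rolled freely in a later test. I then rolled it up about 97 mm, which is 4.8 digits, and trimmed by camera.
- **Last checks:** The final pictures show the cover and tool flat on the table. The gripper was clear of everything. The items in view are where they began; the arm hid part of the hammer from the top camera, but the scene camera shows it in place. No force reading was near the limits.
- **Digit reading:** By rolled distance the digit must be 5. Its image sits about 0.5 to 1 mm from the middle of the window. A rough template match before the last trim also favoured 5 over 4 and 6, though not decisively. The same match took the picture at the stop for a 1 rather than a 0. I relied on the force readings instead.

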